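Fit the spacer rings, lock the shaft and hang up the emptied pail

ROBOT

A 6-joint arm with a two-finger parallel gripper is mounted at the origin on the work surface. World frame = base frame: x ahead of the robot, y to its left, z up, the work surface at z = 0. Lengths are in m, angles in rad, forces in N, time in s.
With the tool pointing down it reaches from about 0.275 to 0.875 m from the base axis. Payload 12.5 kg.
Tool frame: the origin (TCP) lies on the centre line of the jaws, within the pads' length; the fingertips stand 17 mm ahead of it and the grasp point (between the pads) lies 2 mm behind it; x points along the fingers, z is the direction in which the jaws open and shut, and the axes are right-handed (so a half turn about x gives the same grasp; the last joint's range is limited). The gripper opens to 85 mm and grips with 20 to 120 N. Pads are 22 mm wide; open, the fingers measure 114 mm over their backs; the gripper's body (76 mm by 85 mm) begins 54 mm behind the grasp point. The pads swing forward as they close: fully open they stand 13 mm farther back than shut.
Start: joints at [1.154, 0.351, 1.652, -0, 1.139, -0.085], TCP at [0.179, 0.52, 0.248] pointing down, gripper open.
Joint ranges: [-2.75, 2.75], [-0.79, 2.1], [0.01, 2.65], [-1.57, 4.71], [0.07, 3.14], [-2.87, 2.87]. Speed limits (rad/s): [2.22, 2.22, 2.79, 3.14, 3.14, 3.14].

INTERFACE

Orientations are given as a 3x3 rotation matrix whose columns are the frame's x, y, z axes.
In Python, from station import get_obs, capture, camera_params, finish_job, trace gives the robot as it stands.
- The arm moves only by the shell command python3 -m inch 'ROWS' [FORCE]. ROWS is JSON, a list of rows, each a list of 5 numbers: the shift along the world's x, y, z in mm, then the turn about the world's z in rad, then the opening, from -1 (shut) to 1 (fully open). A call has exactly 10 rows; each row is the pose to reach, as a shift and turn from the pose commanded when the call began; what a row does not reach only later rows make up. A row lasts 1/10 s, in which the tool goes at most 50 mm and 8.59 degrees, less where a joint would pass 70% of its speed; a pose out of reach is approached as far as the arm can. A call with a gripper value outside its range is refused whole. The fingers move at their own pace and stop on an object; FORCE is the grip in N (left out, the last holds). Time passes only in rows, so rows that repeat a pose let the fingers close, or fill a call up. It gives the time, the measured TCP pose, the force and the opening at its end, in the units of the state.
- get_obs(): the state, without advancing time (a new reading comes with each control period).
- capture(name): name is "scene" or "side" or "wrist"; returns (picture, depth): 480x640x3 uint8, blue, green, red; 480x640 float32, m along the optical axis (not along the pixel's ray), 0 where there is no reading.
- camera_params(name): a dict with "fx", "fy", "cx", "cy" (pixels), "dist" ([k1, k2, p1, p2, k3] as OpenCV has them; the pictures are not rectified), "xyz" and "attitude" of the camera in the world. Camera axes: x right, y up, looking along -z (the intrinsics and any distortion apply to the point x, -y, -z); pixel columns grow to the right and rows downward; lengths in m; the calibration is good to about 2 mm. A picture is of the moment at which its call begins: read the wrist's pose just before it. camera_params takes no time and is no camera call; for the wrist camera it gives the pose at the moment of the call.
- finish_job(): hands the job in, once; it reports no verdict.
Trained networks look in the newest picture that a camera, given by its name, has taken for a name from the list of things; names that differ only in an ending like _2 or _b are one class to them, and where a whole thing is asked for, a point or a joint stands for the part that bears it (a point fixed in the world has none). Each returns a list of dicts, best first, with "conf" (0 to 1); they miss things now and then, are a little off and sometimes report something else, mostly with a low value. They report only what shows in the picture. A call takes as long as a camera call. They do not tell look-alikes from the thing itself.
- trace(thing, camera): "pixels" (480x640 bool, what is visible of it) and "rect" ([left, top, width, height] in pixels, round what is visible of it).
The state is a dict: "clock": time; "joint_positions": joint angles; "dq": joint speeds; "joint_torque": joint torques, N m; "tcp_pos": TCP position; "tool_rot": TCP orientation; "force": force on the tool from outside, world axes, zero at the start; "moment": the same for the moment, N m; "finger_gap": opening from 0.0 (shut) to 1.0 (fully open).
Only numpy, scipy, OpenCV 4.12 (cv2) and the standard library are available. Lean on these libraries where they do the work, as an engineer would, in place of code of your own. Each camera call takes 0.05 s, during which the arm holds its last target. There are 200 camera calls.

TASK

A batch of steel spacer rings has been tipped out of its pail onto the stockroom counter: first slide every ring over the upright shaft of the blue fixture so that all lie flat on its shoulder or on one another, then turn the red lock knob clockwise until it clicks past its detent and stays there. After that put the empty pail away: with the pail still standing on the counter lift its folded bail upright, then hang the pail by the bail's red grip on the yellow hook so that it hangs free and still. Leave everything else on the counter where it is and do not tip the pail over.

Things in the scene. Friction and masses are not known exactly. Their poses are not given: they have to be found in the camera images.
- ring1_center (a point): Steel spacer ring, outer diameter 44 mm, bore 25 mm, height 14 mm, about 90 g, lying flat on the counter; both faces alike. The point is its centre, half-way up, z along the bore. Two to four of the rings 1 to 4 are present; absent ones read None.
- ring2_center (a point): Steel spacer ring, outer diameter 44 mm, bore 25 mm, height 14 mm, about 90 g, lying flat on the counter; both faces alike. The point is its centre, half-way up, z along the bore. Two to four of the rings 1 to 4 are present; absent ones read None.
- ring3_center (a point): Steel spacer ring, outer diameter 44 mm, bore 25 mm, height 14 mm, about 90 g, lying flat on the counter; both faces alike. The point is its centre, half-way up, z along the bore. Two to four of the rings 1 to 4 are present; absent ones read None.
- ring4_center (a point): Steel spacer ring, outer diameter 44 mm, bore 25 mm, height 14 mm, about 90 g, lying flat on the counter; both faces alike. The point is its centre, half-way up, z along the bore. Two to four of the rings 1 to 4 are present; absent ones read None.
- shaft_seat (a point): Point on the axis of the fixed, upright 20 mm steel shaft, at its shoulder (36 mm diameter, 30 mm above the counter) on which the lowest ring comes to rest. The shaft stands 66 mm above this point, its top 8 mm tapering to 12 mm diameter. z is up along the shaft; axes as the fixture's: y points from the knob to the shaft.
- fixture: Blue foot plate 100 mm (x) by 220 mm (y) by 20 mm high, fixed; origin under its centre. The shaft stands at y = +55 mm, the knob at y = -60 mm. A white dot on the plate marks the unlocked, a green one the locked direction of the white mark on the knob.
- lock_grip (a point): Red lock knob on the fixture: an upright grip bar 46 mm long, 14 mm thick and 32 mm high over a 48 mm disc; the bar's top is 64 mm above the counter. The point is on the knob's vertical axis 57 mm above the counter, 7 mm below the bar's top, the height to pinch it. The bar runs along this point's x axis, its thickness along y; the point turns with the knob.
- lock (a joint): Angle of the lock knob, rad: 0 at the start (unlocked), growing as it turns clockwise seen from above, to a stop at 1.30. A sprung detent resists up to 0.12 N m; beyond 0.87 rad it snaps on to the stop by itself and stays there (locked); let go before that, it springs back to 0.
- pail: Small open aluminium pail, 88 mm high, 100 mm across the rim, 84 mm across the bottom, empty, about 0.33 kg with its bail. Origin at the centre of its underside, z up. Its bail swings on pivots at the rim's sides (pail's +y and -y), 80 mm above the underside; folded, the bail sticks out level towards the pail's -x, the robot's side.
- bail (a joint): Angle of the bail, rad: 0 folded level towards the pail's -x (a stop there), 1.57 upright above the pail, up to 2.6. It starts between 0 and 0.25. Stiff pivots (0.028 N m): it stays at whatever angle it is left.
- bail_bar (a point): Middle of the bail's straight red grip bar, round, 12 mm diameter and 92 mm long along y. The bar's centre line is 100 mm from the pivot line; the two side arms are 6 mm steel wire 120 mm apart. Folded, there are 44 mm between the bar and the pail's wall. The point turns with the bail.
- hook_stand: Fixed dark steel stand, a 110 mm square foot 12 mm thick and a 16 mm square post 240 mm high, with a yellow hook. Origin at the foot of the post's axis on the counter, z up. The hook is an 8 mm round arm level at height 225 mm (centre line) running from the post to 105 mm along -x, then turned up, ending at 116 mm, its tip 247 mm above the counter.
- hook_seat (a point): Point on the upper side of the hook arm, 75 mm from the post's axis and 229 mm above the counter; the bail's bar is to lie across the arm here or nearby. Axes as the stand's: the arm runs along x, its free end towards -x.
- horseshoe: Bystander: dark steel horseshoe about 120 mm, 9 mm thick, flat on the counter; origin under its middle.
- nail_box: Bystander: open cardboard box 110 x 80 x 60 mm; origin under its centre.
- oil_bottle: Bystander: yellow bottle, diameter 56 mm, 150 mm tall, red cap; origin under its centre.
- hammer: Bystander: hammer lying flat.
- red_carton: Bystander: red carton 130 x 100 x 70 mm; origin under its centre.
Mind the look-alikes: they are no part of the job. Of the things that look like the pail, the larger one is meant.

How it is judged:
On the way, in this order (a step that is already met when the one before it is completed fails the run):
1. every ring present is on the shaft, flat on the shoulder or stacked (horizontal distance between each of ring1_center, ring2_center, ring3_center, ring4_center and shaft_seat below 0.0055 m and z of ring1_center in the frame of shaft_seat between 0 and 0.053 m and (angle between ring1_center's own z axis and vertical below 0.12 rad or angle between ring1_center's own z axis and vertical above 3.0216 rad) and linear speed of each of ring1, ring2, ring3, ring4 below 0.03 m/s and z of ring2_center in the frame of shaft_seat between 0 and 0.053 m and (angle between ring2_center's own z axis and vertical below 0.12 rad or angle between ring2_center's own z axis and vertical above 3.0216 rad) and z of ring3_center in the frame of shaft_seat between 0 and 0.053 m and (angle between ring3_center's own z axis and vertical below 0.12 rad or angle between ring3_center's own z axis and vertical above 3.0216 rad) and z of ring4_center in the frame of shaft_seat between 0 and 0.053 m and (angle between ring4_center's own z axis and vertical below 0.12 rad or angle between ring4_center's own z axis and vertical above 3.0216 rad)), for 0.2 s.
2. the lock knob has clicked past its detent (value of joint lock above 1.15 rad), for 0.2 s.
3. the bail is upright while the pail stands on the counter (value of joint bail between 1.25 and 1.9 rad and height (world z) of pail below 0.006 m and angle between pail's own z axis and vertical below 0.1 rad), for 0.2 s.
4. the pail hangs by its bail on the hook (x of bail_bar in the frame of hook_stand between -0.115 and -0.01 m and y of bail_bar in the frame of hook_stand between -0.04 and 0.04 m and z of bail_bar in the frame of hook_stand above 0.215 m and height (world z) of pail above 0.015 m and contact force between pail and hook_stand above 1 N and angle between pail's own z axis and vertical below 0.5 rad and linear speed of pail below 0.05 m/s and contact force between the fingers and pail below 0.1 N), for 0.2 s.
At the end, for the whole second after the job is handed in: Every ring present is on the shaft (within 5.5 mm, flat within 0.12 rad, centre under 53 mm above the shoulder); knob beyond 1.15 rad; the pail hangs still by its bar on the hook arm (middle within 40 mm of it), 15 mm or more off the counter, within 0.5 rad of upright, released (all of step 1 and all of step 4 and value of joint lock above 1.15 rad); the robot touches nothing.
It fails at once if a bystander is moved more than 50 mm (distance of any of horseshoe, nail_box, oil_bottle, hammer, red_carton from where it was at the start of the episode above 0.05 m).
It fails at once if the pail is tipped over (angle between pail's own z axis and vertical above 1.2 rad).
Of ring1, ring2, ring3, ring4 only 2 to 4 are there at a start; the rules pass over those that are not, and their reading is None.
At some moment in a run one of ring1, ring2, ring3, ring4, pail may be knocked a few centimetres aside while the robot is not near it.
It also fails if it takes over 210 s, if anything falls off the work surface, if the arm or the gripper's body presses on something with over 40 N, if the wrist force passes 120 N, or if a joint passes its speed limit or range.

## Working session

There is one attempt and no reset: what is moved stays moved. The work goes in short steps, Python scripts to look and compute and a shell command to move; the robot and the scene stay as the last step left them, time stands still between calls to the robot, and variables do not carry over. Pictures are saved under pics/ and viewed, about 12 in all and at most 16, crops included, and the job is handed in when it is done.

```bash
mkdir -p pics; ls; cat > h.py <<'E'
import numpy as np, cv2
from station import get_obs, capture, camera_params, trace
def cam(n):
    p=camera_params(n); K=np.array([[p['fx'],0,p['cx']],[0,p['fy'],p['cy']],[0,0,1.]])
    return K,np.array(p['dist'],float),np.array(p['xyz'],float),np.array(p['attitude'],float).reshape(3,3)
def pts(c,uv,d):
    "pixels Nx2, depth N -> world"
    K,D,t,R=c; uv=np.asarray(uv,float).reshape(-1,1,2)
    n=cv2.undistortPoints(uv,K,D).reshape(-1,2); d=np.asarray(d,float).reshape(-1)
    return np.c_[n[:,0]*d,-n[:,1]*d,-d]@R.T+t
def onz(c,uv,z):
    K,D,t,R=c
    r=pts((K,D,np.zeros(3),R),uv,np.ones(len(uv))); return t+r*((z-t[2])/r[:,2])[:,None]
def cloud(c,dep,mask=None):
    m=dep>0
    if mask is not None: m&=mask
    v,u=np.nonzero(m); return pts(c,np.c_[u,v],dep[v,u]),np.c_[u,v]
def proj(c,P):
    K,D,t,R=c; q=(np.asarray(P,float).reshape(-1,3)-t)@R; q=q*[1,-1,-1]
    return cv2.projectPoints(q,np.zeros(3),np.zeros(3),K,D)[0].reshape(-1,2)
E
python3 - <<'E'
from h import *
for n in ("scene","side"):
    c=cam(n); im,d=capture(n); cv2.imwrite(f"pics/{n}0.png",im); np.savez(f"{n}0.npz",im=im,d=d)
    print(n,c[2].round(3),(-c[3][:,2]).round(2),c[1])
    for th in ["ring1_center","fixture","lock_grip","pail","bail_bar","hook_stand"]:
        for r in trace(th,n):
            P,uv=cloud(c,d,r['pixels'])
            if len(P): print(th,round(r['conf'],2),r['rect'],np.median(P,0).round(3),P.min(0).round(3),P.max(0).round(3))
print(get_obs())
E
```

```text
pics
scene [1.502 0.224 0.876] [-0.77 -0.16 -0.62] [-0.01926578  0.          0.          0.          0.        ]
ring1_center 0.64 [179.9, 234.3, 17.6, 6.4] [ 0.475 -0.345  0.014] [ 0.434 -0.365 -0.002] [ 0.498 -0.322  0.021]
ring1_center 0.43 [337.6, 227.0, 60.1, 135.8] [0.724 0.215 0.014] [ 0.462  0.149 -0.002] [0.791 0.274 0.244]
fixture 0.75 [215.6, 265.9, 91.0, 56.7] [ 0.667 -0.069  0.023] [ 0.584 -0.192  0.001] [0.724 0.039 0.1  ]
lock_grip 0.63 [229.6, 264.7, 21.7, 18.7] [ 0.643 -0.131  0.046] [ 0.613 -0.158  0.028] [ 0.661 -0.113  0.07 ]
pail 0.81 [374.1, 233.9, 50.3, 61.0] [0.521 0.262 0.059] [ 0.389  0.193 -0.001] [0.575 0.318 0.094]
pail 0.67 [337.1, 224.2, 62.1, 137.8] [0.724 0.217 0.015] [ 0.342  0.152 -0.002] [0.791 0.276 0.249]
pail 0.58 [438.5, 236.8, 44.8, 41.4] [0.432 0.396 0.047] [ 0.287  0.355 -0.002] [0.477 0.495 0.072]
pail 0.28 [132.3, 241.6, 38.0, 46.6] [ 0.615 -0.388  0.036] [ 0.5   -0.478 -0.002] [ 0.767 -0.262  0.155]
bail_bar 0.73 [376.7, 233.4, 42.5, 4.4] [0.428 0.266 0.088] [0.421 0.19  0.081] [0.447 0.296 0.094]
bail_bar 0.55 [278.8, 243.9, 18.3, 10.3] 
[... 2263 characters left out ...]
80475e+00, -5.07997942e-06,
        1.13912202e+00, -8.46106010e-02]), 'dq': array([-0.00136468,  0.00130334, -0.000808  ,  0.00092835,  0.00025989,
        0.00011992]), 'joint_torque': array([ 1.11700527e-03, -5.05946267e+01, -2.91624713e+01,  2.99214025e-05,
        6.91742098e-04,  4.15888422e-06]), 'tcp_pos': array([0.17912332, 0.5199916 , 0.248306  ]), 'tool_rot': array([[ 3.89012667e-06, -9.45464714e-01,  3.25724537e-01],
       [-2.61147146e-06,  3.25724537e-01,  9.45464714e-01],
       [-1.00000000e+00, -4.52859783e-06, -1.20194441e-06]]), 'force': array([ 0.08980033,  0.74245038, -0.41959942]), 'moment': array([0.00559402, 0.01587617, 0.01273577]), 'finger_gap': 1.0035334301897716}
```

```bash
python3 - <<'E'
import cv2
a=cv2.imread("pics/scene0.png"); b=cv2.imread("pics/side0.png")
cv2.imwrite("pics/a.png",cv2.resize(a[205:385,100:560],(800,313),interpolation=cv2.INTER_CUBIC))
cv2.imwrite("pics/b.png",cv2.resize(b[130:480,180:480],(514,600),interpolation=cv2.INTER_CUBIC))
E
```

```text
(no output)
```

View pics/a.png

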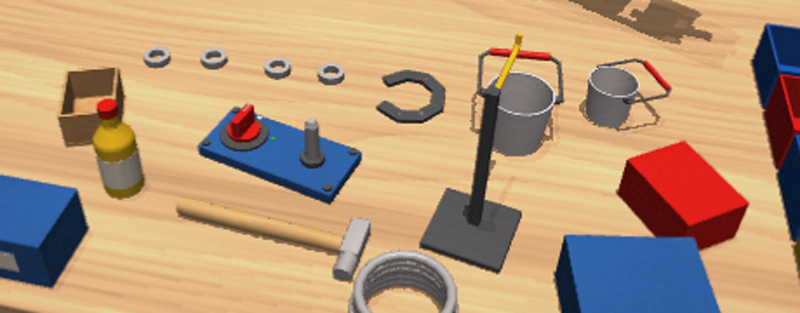

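View pics/b.png

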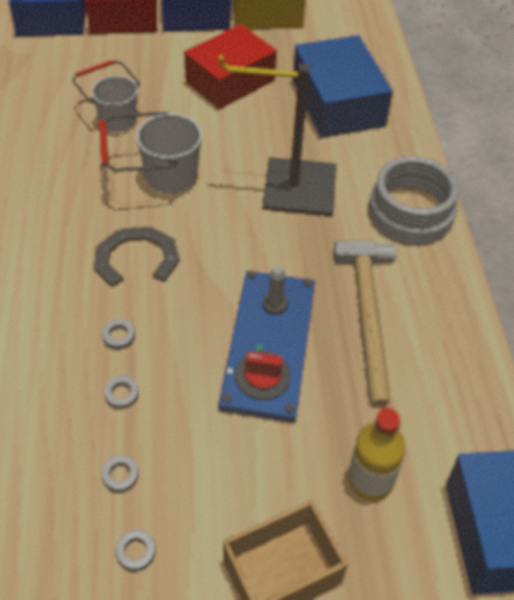

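Scene view a: four rings at (157,57), (214,58), (277,68), (330,73); the fixture at (280,150); the hook stand at (480,170). The larger pail, with its bail toward -x, is at (520,100). The look-alikes are the small pail at (612,95), the coil at (405,290) and the blue and red boxes. I choose the larger pail near (0.52,0.26) and will check that choice by its rim radius. Next I measure from depth.

```bash
python3 - <<'E'
from h import *
from scipy.optimize import least_squares
def circ(P):
    f=lambda p:np.hypot(P[:,0]-p[0],P[:,1]-p[1])-p[2]
    r=least_squares(f,[*P[:,:2].mean(0),.02],loss='soft_l1',f_scale=.002); return r.x.round(4)
for n in ("scene","side"):
    c=cam(n); z=np.load(n+"0.npz"); im,d=z['im'],z['d']; P,uv=cloud(c,d); col=im[uv[:,1],uv[:,0]].astype(int)
    print(n,"f",c[0][0,0])
    for y in (-.345,-.25,-.14,-.05):
        m=(abs(P[:,1]-y)<.05)&(abs(P[:,0]-.46)<.06)&(P[:,2]>.009)&(P[:,2]<.022)
        ly,k=(P[m],None); med=np.median(ly,0); ly=ly[np.hypot(*(ly-med)[:,:2].T)<.035]
        print("ring",len(ly),circ(ly),(ly[:,:2].min(0)+ly[:,:2].max(0))/2)
    B,G,R=col.T
    m=(B>R+40)&(B>G+20)&(abs(P[:,2]-.02)<.004)&(abs(P[:,0]-.65)<.12)&(abs(P[:,1]+.07)<.16)
    print("plate",cv2.minAreaRect(P[m][:,:2].astype(np.float32)),P[m][:,2].mean())
    m=(P[:,2]>.06)&(P[:,2]<.11)&(np.hypot(P[:,0]-.66,P[:,1]+.02)<.06); print("shaft",P[m].mean(0).round(4),m.sum(),P[m][:,2].max())
    m=(P[:,2]>.055)&(P[:,2]<.08)&(np.hypot(P[:,0]-.635,P[:,1]+.135)<.05)&(R>B+40)
    print("knobtop",cv2.minAreaRect(P[m][:,:2].astype(np.float32)),np.percentile(P[m][:,2],90))
    m=(abs(P[:,0]-.52)<.08)&(abs(P[:,1]-.262)<.07)&(abs(P[:,2]-.087)<.006)&(P[:,0]>.455)
    print("rim",circ(P[m]),m.sum())
    m=(R>B+60)&(R>G+60)&(abs(P[:,0]-.43)<.04)&(abs(P[:,1]-.25)<.08)&(P[:,2]>.06)
    print("bar",P[m].mean(0).round(4),P[m].min(0).round(3),P[m].max(0).round(3)); 
    v=np.linalg.svd(P[m]-P[m].mean(0))[2][0]; print(" dir",v.round(3))
    m=(R>B+60)&(G>B+40)&(P[:,2]>.2)&(abs(P[:,0]-.67)<.1)&(abs(P[:,1]-.2)<.1)
    if m.sum()>5:
        a=P[m]; print("hook",m.sum(),a.mean(0).round(3),a.min(0).round(3),a.max(0).round(3),np.linalg.svd(a-a.mean(0))[2][0].round(3))
    m=(P[:,2]>.06)&(P[:,2]<.21)&(np.hypot(P[:,0]-.73,P[:,1]-.21)<.06)
    print("post",P[m].mean(0).round(3))
    m=(abs(P[:,2]-.012)<.004)&(np.hypot(P[:,0]-.73,P[:,1]-.21)<.09)&(col.max(1)<110); print("foot",cv2.minAreaRect(P[m][:,:2].astype(np.float32)))
E
```

```text
scene f 487.3362409304035
ring 117 [ 0.4754 -0.3444  0.0179] [ 0.47514869 -0.34449475]
ring 115 [ 0.4565 -0.2517  0.0177] [ 0.45543754 -0.25187787]
ring 113 [ 0.4561 -0.1397  0.0175] [ 0.45546157 -0.140802  ]
ring 126 [ 0.45   -0.0505  0.0181] [ 0.44890604 -0.05056388]
plate ((0.6507753729820251, -0.0770653560757637), (0.21988236904144287, 0.10441139340400696), 76.28630065917969) 0.021360234434844166
shaft [ 0.6678 -0.0228  0.0818] 117 0.09968871021581238
knobtop ((0.6363911032676697, -0.1351412534713745), (0.014673029072582722, 0.04823474958539009), 76.77632141113281) 0.0669502977737011
rim [0.5243 0.2542 0.0491] 306
bar [0.4276 0.2485 0.0887] [0.418 0.201 0.079] [0.438 0.29  0.096]
 dir [-0.088  0.996 -0.01 ]
hook 128 [0.642 0.23  0.232] [0.6   0.217 0.226] [0.695 0.241 0.249] [ 0.977 -0.187 -0.106]
post [0.722 0.216 0.138]
foot ((0.7277576327323914, 0.21419313549995422), (0.10869300365447998, 0.11343225091695786), 79.2100830078125)
side f 506.7220368996606
ring 296 [ 0.4733 -0.346   0.0177] [ 0.47264627 -0.34547707]
ring 262 [ 0.4543 -0.2529  0.0177] [ 0.45439012 -0.25180899]
ring 217 [ 0.454  -0.1427  0.0176] [ 0.45431681 -0.14118976]
ring 189 [ 0.4487 -0.0533  0.0176] [ 0.44917519 -0.0517541 ]
plate ((0.6489046812057495, -0.08075572550296783), (0.21697159111499786, 0.09477667510509491), 76.34563446044922) 0.020681963633431628
shaft [ 0.6618 -0.0297  0.0826] 119 0.09813322778957478
knobtop ((0.6353538036346436, -0.13677608966827393), (0.016198523342609406, 0.04509555920958519), 76.84382629394531) 0.06615617141576446
rim [0.5242 0.2534 0.0492] 314
bar [0.4257 0.2452 0.09  ] [0.419 0.2   0.086] [0.433 0.291 0.094]
 dir [ 0.074 -0.997  0.005]
hook 161 [0.652 0.226 0.23 ] [0.599 0.214 0.222] [0.708 0.24  0.25 ] [ 0.978 -0.19  -0.083]
post [0.716 0.208 0.138]
foot ((0.7262372970581055, 0.2111661285161972), (0.1119123101234436, 0.10557541251182556), 79.30626678466797)
```

The choice holds: the rim radius is 49 mm and it stands 88 mm high, so this is the larger pail. I move to above ring 4 and take a wrist look.

```bash
python3 -m inch '[[30,-50,0,-0.14,1],[50,-100,0,-0.28,1],[75,-150,0,-0.42,1],[95,-200,0,-0.56,1],[120,-250,0,-0.70,1],[140,-300,0,-0.84,1],[165,-350,0,-0.98,1],[190,-400,0,-1.12,1],[210,-450,0,-1.26,1],[235,-500,0,-1.4,1]]' 30; python3 -m inch '[[50,-50,-20,-0.078,1],[50,-90,-40,-0.078,1],[50,-90,-40,-0.078,1],[50,-90,-40,-0.078,1],[50,-90,-40,-0.078,1],[50,-90,-40,-0.078,1],[50,-90,-40,-0.078,1],[50,-90,-40,-0.078,1],[50,-90,-40,-0.078,1],[50,-90,-40,-0.078,1]]'
python3 - <<'E'
from h import *
c=cam("wrist"); im,d=capture("wrist"); cv2.imwrite("pics/w1.png",im); np.savez("w1.npz",im=im,d=d)
o=get_obs(); print(o['tcp_pos'],o['clock'],c[2],-c[3][:,2],c[0][0,0]); print(np.arctan2(o['tool_rot'][1,2],o['tool_rot'][0,2]))
P,uv=cloud(c,d); print(np.percentile(P[:,2],[1,50,99]))
E
```

```text
clock: 1.7
tcp_pos: [0.392, 0.0658, 0.2486]
tool_rot: [[0.001, 0.166, 0.986], [0.0, 0.986, -0.166], [-1.0, 0.0, 0.001]]
force: [0.4, -0.1, 0.6]
finger_gap: 1.003
clock: 2.7
tcp_pos: [0.4416, -0.022, 0.2084]
tool_rot: [[0.0, 0.236, 0.972], [-0.0, 0.972, -0.236], [-1.0, 0.0, 0.0]]
force: [0.7, 0.6, 0.3]
finger_gap: 1.002
[ 0.44156981 -0.02204055  0.20837681] 2.75 [0.45685172 0.04816742 0.3342477 ] [-0.0675052  -0.27926739 -0.95783755] 352.6345541266594
-0.238737358245766
[-0.00137028  0.00076449  0.28841324]
```

View pics/w1.png

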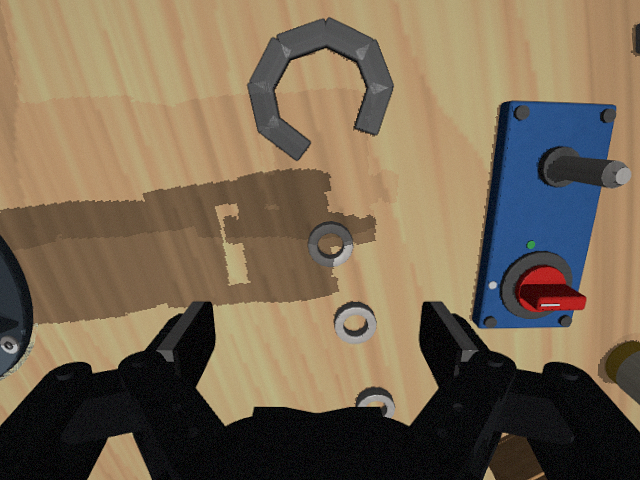

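Wrist view: ring 4 is at (330,243), ring 3 at (355,323) and ring 2 at (375,402). The shaft tip is at (622,174), with the knob's red bar at (555,298). I measure the rings and the shaft from this picture.

```bash
cat >> h.py <<'E'
from scipy.optimize import least_squares
def circ(P,r=None):
    if r: f=lambda p:np.hypot(P[:,0]-p[0],P[:,1]-p[1])-r
    else: f=lambda p:np.hypot(P[:,0]-p[0],P[:,1]-p[1])-p[2]
    return least_squares(f,[*P[:,:2].mean(0),.02],loss='soft_l1',f_scale=.001).x.round(4)
def rings(P,guesses):
    for g in guesses:
        m=(np.hypot(P[:,0]-g[0],P[:,1]-g[1])<.035)&(P[:,2]>.0125)&(P[:,2]<.0165); q=P[m]
        if len(q)<20: print("ring?",g,len(q)); continue
        h=cv2.minEnclosingCircle(q[:,:2].astype(np.float32)); print("ring",len(q),"enclosing",np.round(h[0],4),round(h[1],4),"fit",circ(q))
def shaft(P,g=(.663,-.0256)):
    m=(np.hypot(P[:,0]-g[0],P[:,1]-g[1])<.03)
    for lo,hi in((.085,.1),(.05,.085)):
        q=P[m&(P[:,2]>lo)&(P[:,2]<hi)]
        if len(q)>10: print("shaft",lo,len(q),q.mean(0).round(4),circ(q,.010 if lo<.08 else None))
    q=P[m&(abs(P[:,2]-P[m][:,2].max())<.0025)]; print("shaft top",q.mean(0).round(4),len(q),cv2.minEnclosingCircle(q[:,:2].astype(np.float32)))
E
python3 - <<'E'
from h import *
c=cam("wrist"); z=np.load("w1.npz"); P,uv=cloud(c,z['d'])
rings(P,[(.449,-.052),(.4545,-.141),(.4555,-.252)]); shaft(P)
g=z['d']; print(np.median(P[(abs(P[:,0]-.5)<.03)&(abs(P[:,1]+.1)<.03)][:,2]))
E
```

```text
ring 996 enclosing [ 0.4451 -0.0521] 0.0219 fit [ 0.4454 -0.0518  0.0175]
ring 813 enclosing [ 0.451  -0.1421] 0.022 fit [ 0.451  -0.1414  0.0175]
ring 373 enclosing [ 0.4532 -0.2512] 0.0213 fit [ 0.4521 -0.2518  0.0171]
shaft 0.085 714 [ 0.6563 -0.0238  0.0923] [ 0.6578 -0.0243  0.0065]
shaft 0.05 805 [ 0.6526 -0.0222  0.0685] [ 0.6601 -0.0251  0.02  ]
shaft top [ 0.659  -0.0249  0.0964] 180 ((0.6587804555892944, -0.02615780010819435), 0.006933807861059904)
0.00026714515092440827
```

```bash
python3 -m inch '[[5,-30,-40,0,1],[5,-30,-80,0,1],[5,-30,-120,0,1],[5,-30,-160,0,1],[5,-30,-180,0,1],[5,-30,-188,0,1],[5,-30,-191,0,1],[5,-30,-191,0,1],[5,-30,-191,0,1],[5,-30,-191,0,1]]' 30; python3 -m inch '[[0,0,0,0,-1],[0,0,0,0,-1],[0,0,0,0,-1],[0,0,0,0,-1],[0,0,0,0,-1],[0,0,0,0,-1],[0,0,0,0,-1],[0,0,0,0,-1],[0,0,0,0,-1],[0,0,0,0,-1]]' 30
python3 - <<'E'
from h import *
c=cam("wrist"); im,d=capture("wrist"); cv2.imwrite("pics/w2.png",im); P,uv=cloud(c,d); rings(P,[(.446,-.052)]); print(get_obs()['tcp_pos'])
E
```

```text
clock: 3.75
tcp_pos: [0.4472, -0.0523, 0.0182]
tool_rot: [[0.002, 0.237, 0.972], [-0.0, 0.972, -0.237], [-1.0, 0.0, 0.002]]
force: [-0.7, -0.1, 0.4]
finger_gap: 1.002
clock: 4.75
tcp_pos: [0.4467, -0.0522, 0.0177]
tool_rot: [[0.0, 0.237, 0.972], [-0.0, 0.972, -0.237], [-1.0, 0.0, 0.0]]
force: [-2.8, -0.0, 8.7]
finger_gap: 0.492
ring 5416 enclosing [ 0.4468 -0.0467] 0.0342 fit [ 0.4451 -0.0513  0.0177]
[ 0.44666549 -0.05221332  0.01769451]
```

View pics/w2.png

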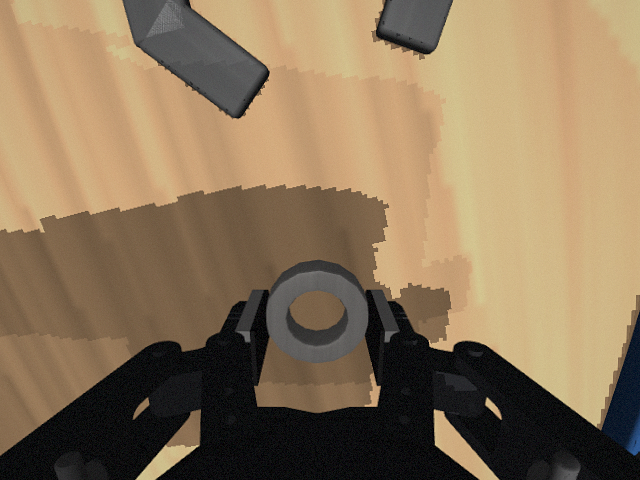

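Ring 4 is gripped: it sits in the pads at (317,312) and the gap is 0.49. I carry it above the shaft and look.

```bash
python3 -m inch '[[0,0,40,0,-1],[0,0,80,0,-1],[0,0,115,0,-1],[50,7,120,0,-1],[100,13,120,0,-1],[150,20,120,0,-1],[195,25,120,0,-1],[214,27,120,0,-1],[216,27,120,0,-1],[216,27,120,0,-1]]'
python3 - <<'E'
from h import *
c=cam("wrist"); im,d=capture("wrist"); cv2.imwrite("pics/w3.png",im); P,uv=cloud(c,d); o=get_obs();t=o['tcp_pos'];print(t,o['finger_gap'])
cv2.imwrite("pics/w3c.png",cv2.resize(im[180:420,160:480],(640,480)))
print(proj(c,[[t[0],t[1],t[2]],[.6625,-.0255,.096],[.6625,-.0255,.03]]))
c=cam("side"); im,d=capture("side"); P,uv=cloud(c,d); shaft(P)
c=cam("scene"); im,d=capture("scene"); P,uv=cloud(c,d); shaft(P)
E
```

```text
clock: 5.8
tcp_pos: [0.662, -0.0252, 0.1366]
tool_rot: [[-0.001, 0.237, 0.972], [0.0, 0.972, -0.237], [-1.0, -0.0, -0.001]]
force: [-0.2, 0.1, -1.6]
finger_gap: 0.489
[ 0.66155934 -0.0252691   0.13681327] 0.4909038298237185
[[320.09425506 323.46162148]
 [321.39833707 282.86120726]
 [320.34735365 244.63021558]]
shaft 0.085 46 [ 0.6621 -0.0298  0.0918] [ 0.663  -0.0245  0.0083]
shaft 0.05 82 [ 0.6616 -0.0315  0.0675] [ 0.6627 -0.0239  0.02  ]
shaft top [ 0.6616 -0.0253  0.4298] 134 ((0.6635879874229431, -0.025792839005589485), 0.02924848347902298)
shaft 0.085 54 [ 0.6663 -0.0234  0.0934] [ 0.6646 -0.0233  0.0062]
shaft 0.05 85 [ 0.6691 -0.0228  0.0676] [ 0.6616 -0.025   0.02  ]
shaft top [ 0.6644 -0.0252  0.4307] 110 ((0.6628995537757874, -0.025723271071910858), 0.029689446091651917)
```

View pics/w3c.png

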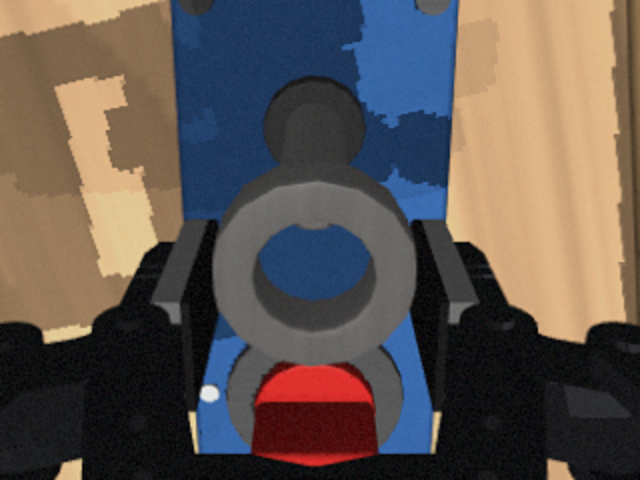

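In the crop the ring centre and the shaft line up at column 315. I lower it.

```bash
python3 -m inch '[[1,0,-15,0,-1],[1,0,-25,0,-1],[1,0,-32,0,-1],[1,0,-40,0,-1],[1,0,-50,0,-1],[1,0,-58,0,-1],[1,0,-66,0,-1],[1,0,-74,0,-1],[1,0,-82,0,-1],[1,0,-86,0,-1]]'
```

```text
clock: 6.95
tcp_pos: [0.6633, -0.0252, 0.0503]
tool_rot: [[-0.001, 0.237, 0.972], [0.0, 0.972, -0.237], [-1.0, -0.0, -0.001]]
force: [0.7, -0.8, -1.4]
finger_gap: 0.494
```

```bash
python3 -m inch '[[0,0,0,0,1],[0,0,0,0,1],[0,0,0,0,1],[0,0,0,0,1],[0,0,20,0,1],[0,0,50,0,1],[0,0,80,0,1],[-15,-8,85,0,1],[-60,-33,85,0,1],[-105,-58,85,0,1]]'; python3 -m inch '[[-45,-25,0,0,1],[-90,-50,0,0,1],[-103,-58,-20,0,1],[-103,-58,-70,0,1],[-103,-58,-105,0,1],[-103,-58,-115,0,1],[-103,-58,-115,0,1],[-103,-58,-115,0,1],[-103,-58,-115,0,1],[-103,-58,-115,0,1]]'
python3 - <<'E'
from h import *
c=cam("wrist"); im,d=capture("wrist"); cv2.imwrite("pics/w4.png",im); P,uv=cloud(c,d); rings(P,[(.4535,-.141)]); print(get_obs()['tcp_pos'])
c=cam("side"); im,d=capture("side"); P,uv=cloud(c,d); rings(P,[(.4545,-.252),(.473,-.346)])
q=P[(np.hypot(P[:,0]-.663,P[:,1]+.025)<.025)&(P[:,2]>.027)];print(np.histogram(q[:,2],np.arange(.027,.1,.004)))
E
```

```text
clock: 7.95
tcp_pos: [0.5601, -0.082, 0.1367]
tool_rot: [[0.001, 0.236, 0.972], [-0.0, 0.972, -0.236], [-1.0, -0.0, 0.001]]
force: [2.5, -1.2, 0.1]
finger_gap: 1.001
clock: 8.95
tcp_pos: [0.4589, -0.14, 0.0225]
tool_rot: [[0.002, 0.237, 0.972], [-0.001, 0.972, -0.236], [-1.0, -0.0, 0.002]]
force: [-0.1, -0.3, -0.4]
finger_gap: 1.0
ring 4658 enclosing [ 0.4513 -0.1417] 0.0222 fit [ 0.4514 -0.1413  0.0174]
[ 0.45873139 -0.13991344  0.02228448]
ring 158 enclosing [ 0.4543 -0.2522] 0.0221 fit [ 0.4543 -0.2522  0.0176]
ring 210 enclosing [ 0.4728 -0.3456] 0.022 fit [ 0.473 -0.346  0.018]
(array([  1,  20,  20,  48, 100,  19,   9,  12,   7,   7,  15,   7,  11,
        10,   8,  12,  20,  19]), array([0.027, 0.031, 0.035, 0.039, 0.043, 0.047, 0.051, 0.055, 0.059,
       0.063, 0.067, 0.071, 0.075, 0.079, 0.083, 0.087, 0.091, 0.095,
       0.099]))
```

```bash
python3 -m inch '[[-5,-2,-2,0,1],[-5,-2,-2,0,1],[-5,-2,-2,0,-1],[-5,-2,-2,0,-1],[-5,-2,-2,0,-1],[-5,-2,-2,0,-1],[-5,-2,-2,0,-1],[-5,-2,-2,0,-1],[-5,-2,-2,0,-1],[-5,-2,-2,0,-1]]'
python3 - <<'E'
from h import *
c=cam("wrist"); im,d=capture("wrist"); P,uv=cloud(c,d); P=P[np.hypot(P[:,0]-.4515,P[:,1]+.141)<.024]; rings(P,[(.4515,-.141)]);t=get_obs()['tcp_pos']; print(t, 1e3*(np.array([.6627,-.0252])-t[:2]))
E
```

```text
clock: 10.05
tcp_pos: [0.4532, -0.1417, 0.0196]
tool_rot: [[-0.0, 0.237, 0.972], [0.0, 0.972, -0.237], [-1.0, 0.0, -0.0]]
force: [-1.1, 0.9, 6.7]
finger_gap: 0.501
ring 5052 enclosing [ 0.4515 -0.141 ] 0.024 fit [ 0.4515 -0.1413  0.0175]
[ 0.45320612 -0.14176981  0.01962126] [209.49388427 116.56981486]
```

```bash
python3 -m inch '[[0,0,40,0,-1],[0,0,80,0,-1],[20,12,117,0,-1],[60,34,117,0,-1],[100,56,117,0,-1],[140,78,117,0,-1],[180,100,117,0,-1],[205,114,117,0,-1],[209.5,116.5,117,0,-1],[209.5,116.5,117,0,-1]]'; python3 - <<'E'
from h import *
o=get_obs();print(o['tcp_pos'],o['finger_gap'])
E
```

```text
clock: 11.1
tcp_pos: [0.6625, -0.0248, 0.1356]
tool_rot: [[-0.001, 0.236, 0.972], [0.0, 0.972, -0.236], [-1.0, -0.0, -0.001]]
force: [-0.5, 0.0, -0.9]
finger_gap: 0.493
[ 0.66252329 -0.02483347  0.13558757] 0.4934672030861942
```

```bash
python3 -m inch '[[0,0,-10,0,-1],[0,0,-18,0,-1],[0,0,-25,0,-1],[0,0,-32,0,-1],[0,0,-40,0,-1],[0,0,-48,0,-1],[0,0,-56,0,-1],[0,0,-64,0,-1],[0,0,-70,0,-1],[0,0,-70,0,-1]]'; python3 -m inch '[[0,0,0,0,1],[0,0,0,0,1],[0,0,0,0,1],[0,0,0,0,1],[0,0,0,0,1],[0,0,40,0,1],[0,0,70,0,1],[-45,-48,75,0,1],[-85,-90,75,0,1],[-125,-135,75,0,1]]'
```

```text
clock: 12.1
tcp_pos: [0.6622, -0.0252, 0.0652]
tool_rot: [[-0.001, 0.237, 0.972], [0.0, 0.972, -0.237], [-1.0, -0.0, -0.001]]
force: [-0.2, -0.2, -0.8]
finger_gap: 0.498
clock: 13.1
tcp_pos: [0.5593, -0.1357, 0.1416]
tool_rot: [[0.001, 0.236, 0.972], [-0.0, 0.972, -0.236], [-1.0, -0.0, 0.001]]
force: [0.8, -0.6, 0.1]
finger_gap: 0.998
```

```bash
python3 -m inch '[[-42,-46,0,0,1],[-75,-84,0,0,1],[-83,-92,-30,0,1],[-83,-92,-70,0,1],[-83,-92,-105,0,1],[-83,-92,-118,0,1],[-83,-92,-119,0,1],[-83,-92,-119,0,1],[-83,-92,-119,0,1],[-83,-92,-119,0,1]]'
python3 - <<'E'
from h import *
c=cam("wrist"); im,d=capture("wrist"); P,uv=cloud(c,d); rings(P,[(.4525,-.252)]); print(get_obs()['tcp_pos'])
c=cam("side"); im,d=capture("side"); P,uv=cloud(c,d); rings(P,[(.473,-.346)])
q=P[(np.hypot(P[:,0]-.663,P[:,1]+.025)<.025)&(P[:,2]>.027)];print(np.histogram(q[:,2],np.arange(.027,.1,.004)))
E
```

```text
clock: 14.1
tcp_pos: [0.4783, -0.2272, 0.0234]
tool_rot: [[0.002, 0.236, 0.972], [-0.001, 0.972, -0.236], [-1.0, -0.001, 0.002]]
force: [0.3, 0.3, -0.6]
finger_gap: 0.999
ring 3917 enclosing [ 0.4523 -0.253 ] 0.0224 fit [ 0.4523 -0.2521  0.0173]
[ 0.4781683  -0.22716171  0.0232136 ]
ring 203 enclosing [ 0.4728 -0.3453] 0.0222 fit [ 0.4735 -0.3458  0.0177]
(array([ 2, 10, 23, 23, 14, 18, 27, 87, 69, 10, 10,  9, 11,  8,  9, 18, 16,
       19]), array([0.027, 0.031, 0.035, 0.039, 0.043, 0.047, 0.051, 0.055, 0.059,
       0.063, 0.067, 0.071, 0.075, 0.079, 0.083, 0.087, 0.091, 0.095,
       0.099]))
```

```bash
python3 -m inch '[[-15,-13,-2,0,1],[-24,-25,-3,0,1],[-24,-25,-3,0,1],[-24,-25,-3,0,1],[-24,-25,-3,0,-1],[-24,-25,-3,0,-1],[-24,-25,-3,0,-1],[-24,-25,-3,0,-1],[-24,-25,-3,0,-1],[-24,-25,-3,0,-1]]'; python3 -m inch '[[0,0,0,0,-1],[0,0,20,0,-1],[0,0,60,0,-1],[0,0,100,0,-1],[0,0,117,0,-1],[0,0,117,0,-1],[0,0,117,0,-1],[0,0,117,0,-1],[0,0,117,0,-1],[0,0,117,0,-1]]'
python3 - <<'E'
from h import *
c=cam("wrist"); im,d=capture("wrist"); P,uv=cloud(c,d); t=get_obs()['tcp_pos']; 
P=P[np.hypot(P[:,0]-t[0]+.0017,P[:,1]-t[1])<.024]; q=P[P[:,2]>t[2]-.01]; print(np.percentile(q[:,2],[5,50,95]),circ(q))
print(t, 1e3*(np.array([.6625,-.0252])-t[:2]))
E
```

```text
clock: 15.2
tcp_pos: [0.4539, -0.2517, 0.0195]
tool_rot: [[0.0, 0.236, 0.972], [-0.0, 0.972, -0.236], [-1.0, 0.0, 0.0]]
force: [-0.3, 1.8, 5.9]
finger_gap: 0.505
clock: 16.2
tcp_pos: [0.4533, -0.2517, 0.1353]
tool_rot: [[-0.001, 0.237, 0.972], [0.001, 0.972, -0.237], [-1.0, 0.001, -0.001]]
force: [-0.1, -0.0, -0.8]
finger_gap: 0.497
[0.12893087 0.19834956 0.2161826 ] [ 0.451  -0.2541  0.0185]
[ 0.4533618  -0.25182542  0.13545533] [209.13820185 226.62542135]
```

```bash
python3 -m inch '[[20,22,0,0,-1],[48,52,0,0,-1],[76,82,0,0,-1],[104,113,0,0,-1],[132,143,0,0,-1],[160,173,0,0,-1],[185,200,0,0,-1],[204,221,0,0,-1],[209,226.5,0,0,-1],[209,226.5,0,0,-1]]'; python3 - <<'E'
from h import *
o=get_obs();print(o['tcp_pos'],o['finger_gap'])
E
```

```text
clock: 17.25
tcp_pos: [0.6626, -0.0248, 0.1355]
tool_rot: [[-0.001, 0.236, 0.972], [0.0, 0.972, -0.236], [-1.0, -0.0, -0.001]]
force: [-0.4, -1.1, 0.1]
finger_gap: 0.496
[ 0.66260575 -0.02483144  0.13546009] 0.49644318710833074
```

```bash
python3 -m inch '[[0,0,-10,0,-1],[0,0,-17,0,-1],[0,0,-22,0,-1],[0,0,-28,0,-1],[0,0,-34,0,-1],[0,0,-40,0,-1],[0,0,-46,0,-1],[0,0,-51,0,-1],[0,0,-55,0,-1],[0,0,-55,0,-1]]'; python3 -m inch '[[0,0,0,0,1],[0,0,0,0,1],[0,0,0,0,1],[0,0,0,0,1],[0,0,0,0,1],[0,0,40,0,1],[0,0,60,0,1],[0,0,60,0,1],[-15,-30,60,0,1],[-30,-60,60,0,1]]'
python3 - <<'E'
from h import *
c=cam("side"); im,d=capture("side"); P,uv=cloud(c,d); rings(P,[(.473,-.346)])
q=P[(np.hypot(P[:,0]-.663,P[:,1]+.025)<.025)&(P[:,2]>.027)];print(np.histogram(q[:,2],np.arange(.027,.1,.004)))
t=get_obs()['tcp_pos']; print(t,1e3*(np.array([.473,-.3455])-t[:2]))
E
```

```text
clock: 18.25
tcp_pos: [0.6623, -0.0254, 0.0805]
tool_rot: [[-0.001, 0.237, 0.972], [0.0, 0.972, -0.237], [-1.0, -0.0, -0.001]]
force: [-0.2, 0.7, -0.6]
finger_gap: 0.501
clock: 19.25
tcp_pos: [0.6319, -0.0855, 0.1402]
tool_rot: [[-0.001, 0.235, 0.972], [0.0, 0.972, -0.235], [-1.0, -0.0, -0.001]]
force: [1.2, -0.4, -0.5]
finger_gap: 0.999
ring 200 enclosing [ 0.4726 -0.3462] 0.0224 fit [ 0.4733 -0.3454  0.0176]
(array([  2,  19,  16,  19,  16,  21,  17,  19,  20,  17,  59, 102,  20,
        10,   7,  16,  16,  20]), array([0.027, 0.031, 0.035, 0.039, 0.043, 0.047, 0.051, 0.055, 0.059,
       0.063, 0.067, 0.071, 0.075, 0.079, 0.083, 0.087, 0.091, 0.095,
       0.099]))
[ 0.62987256 -0.08983872  0.14003361] [-156.87256497 -255.66128296]
```

```bash
python3 -m inch '[[-18,-29,0,0,0.5],[-36,-58,0,0,0.5],[-54,-87,0,0,0.5],[-72,-116,0,0,0.5],[-90,-145,0,0,0.5],[-108,-174,0,0,0.5],[-126,-203,0,0,0.5],[-142,-230,0,0,0.5],[-154,-250,0,0,0.5],[-157,-256,0,0,0.5]]'; python3 - <<'E'
from h import *
c=cam("wrist"); im,d=capture("wrist"); P,uv=cloud(c,d); rings(P,[(.471,-.3455)]); o=get_obs();t=o['tcp_pos']; print(t,o['finger_gap'],1e3*(np.array([.473,-.3455])-t[:2]))
q=P[(P[:,2]>.03)&(P[:,2]<.08)&(P[:,1]<-.3)]; print(q.min(0),q.max(0))
E
```

```text
clock: 20.3
tcp_pos: [0.4743, -0.3429, 0.1404]
tool_rot: [[-0.001, 0.239, 0.971], [0.0, 0.971, -0.239], [-1.0, 0.0, -0.001]]
force: [0.1, 0.2, 0.6]
finger_gap: 0.754
ring 1655 enclosing [ 0.471  -0.3459] 0.0218 fit [ 0.471  -0.3457  0.0175]
[ 0.47457944 -0.34273849  0.14047954] 0.7477472429986847 [-1.57943813 -2.76151463]
[ 0.56784051 -0.43410338  0.03000885] [ 0.69427868 -0.32060306  0.06216174]
```

```bash
python3 -m inch '[[-1.5,-3,-40,0,0.5],[-1.5,-3,-80,0,0.5],[-1.5,-3,-110,0,0.5],[-1.5,-3,-119.5,0,0.5],[-1.5,-3,-119.5,0,0.5],[-1.5,-3,-119.5,0,-1],[-1.5,-3,-119.5,0,-1],[-1.5,-3,-119.5,0,-1],[-1.5,-3,-119.5,0,-1],[-1.5,-3,-119.5,0,-1]]'; python3 -m inch '[[0,0,0,0,-1],[0,0,20,0,-1],[0,0,60,0,-1],[0,0,100,0,-1],[0,0,120,0,-1],[0,0,120,0,-1],[0,0,120,0,-1],[0,0,120,0,-1],[0,0,120,0,-1],[0,0,120,0,-1]]'; python3 - <<'E'
from h import *
t=get_obs()['tcp_pos']; print(t, 1e3*(np.array([.6625,-.0252])-t[:2]))
E
```

```text
clock: 21.35
tcp_pos: [0.475, -0.3448, 0.0236]
tool_rot: [[0.002, 0.237, 0.972], [-0.001, 0.972, -0.237], [-1.0, -0.001, 0.003]]
force: [0.4, 2.9, 7.2]
finger_gap: 0.486
clock: 22.35
tcp_pos: [0.4738, -0.3442, 0.1408]
tool_rot: [[-0.001, 0.237, 0.972], [0.001, 0.972, -0.237], [-1.0, 0.001, -0.001]]
force: [-1.5, -0.6, 0.0]
finger_gap: 0.486
[ 0.47381915 -0.34424719  0.14075106] [188.68084593 319.04719239]
```

```bash
python3 -m inch '[[10,17,2,0,-1],[28,47,2,0,-1],[46,78,2,0,-1],[64,108,2,0,-1],[82,139,2,0,-1],[100,169,2,0,-1],[118,200,2,0,-1],[136,230,2,0,-1],[154,260,2,0,-1],[165,279,2,0,-1]]'; python3 -m inch '[[15,25,0,0,-1],[23.7,40,0,0,-1],[23.7,40,0,0,-1],[23.7,40,0,0,-1],[23.7,40,0,0,-1],[23.7,40,0,0,-1],[23.7,40,0,0,-1],[23.7,40,0,0,-1],[23.7,40,0,0,-1],[23.7,40,0,0,-1]]'; python3 - <<'E'
from h import *
c=cam("wrist"); im,d=capture("wrist"); P,uv=cloud(c,d); t=get_obs()['tcp_pos']; print(t,1e3*(np.array([.6625,-.0252])-t[:2]))
q=P[(P[:,2]>t[2]-.012)&(P[:,2]<t[2]+.02)&(np.hypot(P[:,0]-t[0]+.0017,P[:,1]-t[1])<.0225)]; print(np.percentile(q[:,2],[5,20,50,80,95]),circ(q))
cv2.imwrite("pics/w5.png",cv2.resize(im[180:420,160:480],(640,480)))
E
```

```text
clock: 23.35
tcp_pos: [0.6399, -0.0633, 0.143]
tool_rot: [[-0.0, 0.235, 0.972], [0.0, 0.972, -0.235], [-1.0, 0.0, -0.001]]
force: [-0.8, 0.3, -1.1]
finger_gap: 0.493
clock: 24.35
tcp_pos: [0.6628, -0.0255, 0.1437]
tool_rot: [[0.0, 0.237, 0.972], [-0.0, 0.972, -0.237], [-1.0, -0.0, 0.0]]
force: [0.9, -0.3, -0.7]
finger_gap: 0.485
[ 0.66275713 -0.0254997   0.14364991] [-0.25712682  0.29970338]
[0.13271358 0.13355609 0.13422975 0.13517046 0.15708672] [ 0.6608 -0.0262  0.0183]
```

View pics/w5.png

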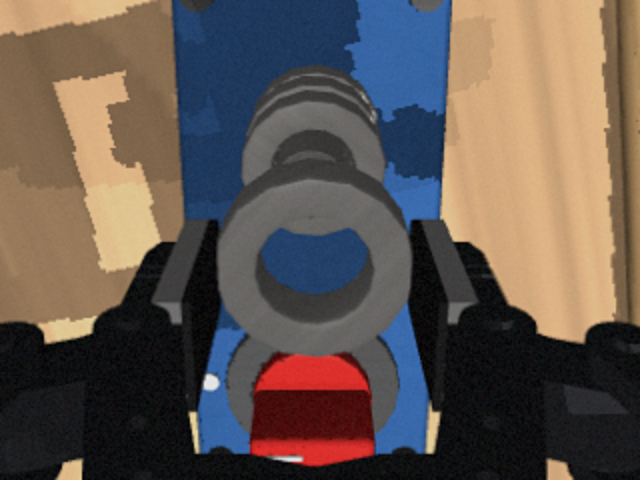

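Three rings are stacked and the fourth is aligned (ring column 315, shaft column 312). I lower it.

```bash
python3 -m inch '[[0,1,-12,0,-1],[0,1,-20,0,-1],[0,1,-24,0,-1],[0,1,-28,0,-1],[0,1,-32,0,-1],[0,1,-36,0,-1],[0,1,-40,0,-1],[0,1,-44,0,-1],[0,1,-46,0,-1],[0,1,-46,0,-1]]'; python3 -m inch '[[0,0,0,0,1],[0,0,0,0,1],[0,0,0,0,1],[0,0,0,0,1],[0,0,0,0,1],[0,0,20,0,1],[0,0,40,0,1],[0,0,40,0,1],[-10,-40,40,0,1],[-20,-80,40,0,1]]'
python3 - <<'E'
from h import *
c=cam("side"); im,d=capture("side"); P,uv=cloud(c,d)
q=P[(np.hypot(P[:,0]-.663,P[:,1]+.025)<.025)&(P[:,2]>.027)];print(np.histogram(q[:,2],np.arange(.027,.1,.004)))
cv2.imwrite("pics/s5.png",cv2.resize(im[270:390,290:390],(500,600)))
t=get_obs()['tcp_pos']; print(t,1e3*(np.array([.6356,-.1373])-t[:2]))
E
```

```text
clock: 25.4
tcp_pos: [0.6626, -0.0244, 0.0973]
tool_rot: [[-0.0, 0.237, 0.972], [0.0, 0.972, -0.237], [-1.0, -0.0, -0.0]]
force: [-0.1, 0.5, -0.3]
finger_gap: 0.487
clock: 26.4
tcp_pos: [0.6424, -0.1045, 0.1369]
tool_rot: [[-0.0, 0.235, 0.972], [0.0, 0.972, -0.235], [-1.0, -0.0, -0.0]]
force: [0.0, -0.7, -0.9]
finger_gap: 1.002
(array([ 3, 13, 17, 23, 18, 16, 17, 21, 15, 21, 28, 22, 12, 27, 57, 19,  2,
        0]), array([0.027, 0.031, 0.035, 0.039, 0.043, 0.047, 0.051, 0.055, 0.059,
       0.063, 0.067, 0.071, 0.075, 0.079, 0.083, 0.087, 0.091, 0.095,
       0.099]))
[ 0.6408762  -0.11065198  0.13676258] [ -5.27620451 -26.64801879]
```

View pics/s5.png

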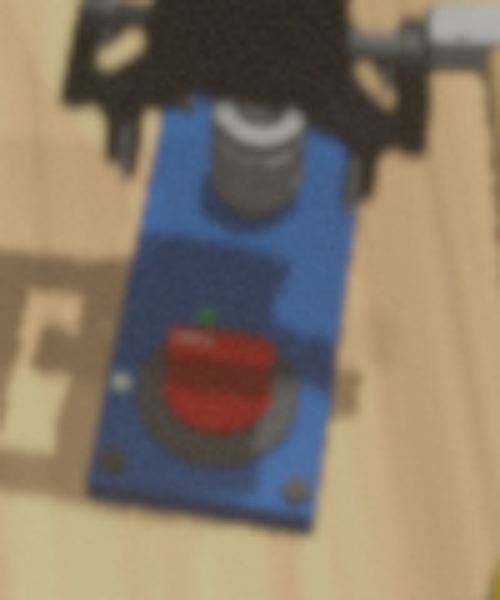

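The stack of four is seated (top at about 0.086, ring at crop (257,120)); the knob bar is at (220,350). The white dot is at (120,380) and the green one at (205,315), so clockwise from above means yaw going down. I turn the tool over the knob.

```bash
python3 -m inch '[[-2,-10,0,0.149,0.2],[-5,-27,0,0.298,0.2],[-5,-27,0,0.447,0.2],[-5,-27,0,0.596,0.2],[-5,-27,0,0.745,0.2],[-5,-27,0,0.894,0.2],[-5,-27,0,1.043,0.2],[-5,-27,0,1.192,0.2],[-5,-27,0,1.341,0.2],[-5,-27,0,1.49,0.2]]'; python3 -m inch '[[0,0,0,0.08,0.2],[0,0,0,0.08,0.2],[0,0,0,0.08,0.2],[0,0,0,0.08,0.2],[0,0,0,0.08,0.2],[0,0,0,0.08,0.2],[0,0,0,0.08,0.2],[0,0,0,0.08,0.2],[0,0,0,0.08,0.2],[0,0,0,0.08,0.2]]'; python3 - <<'E'
from h import *
o=get_obs();t=o['tcp_pos']; print(t,np.arctan2(o['tool_rot'][1,2],o['tool_rot'][0,2]),1e3*(np.array([.6356,-.137])-t[:2]))
c=cam("wrist"); im,d=capture("wrist"); P,uv=cloud(c,d); B,G,R=im[uv[:,1],uv[:,0]].astype(int).T
m=(R>B+60)&(R>G+60)&(P[:,2]>.059)&(P[:,2]<.069); print(m.sum(),cv2.minAreaRect(P[m][:,:2].astype(np.float32)))
E
```

```text
clock: 27.45
tcp_pos: [0.6375, -0.1314, 0.1367]
tool_rot: [[-0.001, -0.951, 0.309], [0.0, 0.309, 0.951], [-1.0, 0.001, -0.0]]
force: [0.1, 0.1, -0.3]
finger_gap: 0.599
clock: 28.45
tcp_pos: [0.6378, -0.1314, 0.1376]
tool_rot: [[-0.0, -0.971, 0.238], [-0.0, 0.238, 0.971], [-1.0, 0.0, -0.0]]
force: [-1.1, 0.2, 0.0]
finger_gap: 0.599
[ 0.63777656 -0.13144705  0.13762927] 1.3309522661930928 [-2.1765617  -5.55295127]
1440 ((0.6321877837181091, -0.137088805437088), (0.013541202992200851, 0.04435240477323532), 76.38689422607422)
```

```bash
python3 -m inch '[[-2.5,-5.5,-20,0,0.2],[-2.5,-5.5,-50,0,0.2],[-2.5,-5.5,-72,0,0.2],[-2.5,-5.5,-80,0,0.2],[-2.5,-5.5,-80,0,0.2],[-2.5,-5.5,-80,0,-1],[-2.5,-5.5,-80,0,-1],[-2.5,-5.5,-80,0,-1],[-2.5,-5.5,-80,0,-1],[-2.5,-5.5,-80,0,-1]]' 50; python3 -m inch '[[0,0,0,0,-1],[0,0,0,-0.14,-1],[0,0,0,-0.28,-1],[0,0,0,-0.42,-1],[0,0,0,-0.56,-1],[0,0,0,-0.7,-1],[0,0,0,-0.84,-1],[0,0,0,-0.98,-1],[0,0,0,-1.12,-1],[0,0,0,-1.25,-1]]' 50
```

```text
clock: 29.5
tcp_pos: [0.6361, -0.1365, 0.0592]
tool_rot: [[0.002, -0.971, 0.237], [0.0, 0.237, 0.971], [-1.0, -0.002, 0.001]]
force: [0.3, 4.2, 4.7]
finger_gap: 0.154
clock: 30.5
tcp_pos: [0.635, -0.1372, 0.0591]
tool_rot: [[-0.0, -0.075, 0.997], [-0.0, 0.997, 0.075], [-1.0, -0.0, -0.001]]
force: [-7.2, -0.7, 10.8]
finger_gap: 0.152
```

Opening partway, then straight up, and check the knob and the pail.

```bash
python3 -m inch '[[0,0,0,0,0.2],[0,0,0,0,0.2],[0,0,0,0,0.2],[0,0,0,0,0.2],[0,0,30,0,0.2],[0,0,70,0,0.2],[0,0,110,0,0.2],[-30,0,130,0,0.2],[-70,0,130,0,0.2],[-110,0,130,0,0.2]]'; python3 - <<'E'
from h import *
for n in ("side","scene"):
    c=cam(n); im,d=capture(n); P,uv=cloud(c,d); B,G,R=im[uv[:,1],uv[:,0]].astype(int).T
    m=(P[:,2]>.057)&(P[:,2]<.075)&(np.hypot(P[:,0]-.636,P[:,1]+.137)<.05)&(R>B+40)
    print("knob",cv2.minAreaRect(P[m][:,:2].astype(np.float32)))
    m=(abs(P[:,0]-.52)<.1)&(abs(P[:,1]-.255)<.08)&(abs(P[:,2]-.087)<.006)&(P[:,0]>.455); print("rim",circ(P[m]))
    m=(R>B+60)&(R>G+60)&(abs(P[:,0]-.43)<.06)&(abs(P[:,1]-.25)<.1)&(P[:,2]>.06)
    print("bar",P[m].mean(0).round(4),P[m].min(0).round(3),P[m].max(0).round(3),np.linalg.svd(P[m]-P[m].mean(0))[2][0].round(3))
    shaft(P); 
    if n=="side": cv2.imwrite("pics/s6.png",cv2.resize(im[150:390,210:390],(450,600)))
    np.savez(n+"6.npz",im=im,d=d)
print(get_obs()['tcp_pos'])
E
```

```text
clock: 31.5
tcp_pos: [0.5242, -0.1368, 0.1882]
tool_rot: [[0.001, -0.082, 0.997], [-0.001, 0.997, 0.082], [-1.0, -0.001, 0.001]]
force: [-0.1, -1.0, -0.2]
finger_gap: 0.599
knob ((0.6354320645332336, -0.13757863640785217), (0.013862417079508305, 0.04452584683895111), 4.279797554016113)h.py:25: RuntimeWarning: Mean of empty slice.
  return least_squares(f,[*P[:,:2].mean(0),.02],loss='soft_l1',f_scale=.001).x.round(4)
  ret = um.true_divide(
Traceback (most recent call last):
  File "h.py", line 25, in circ
    return least_squares(f,[*P[:,:2].mean(0),.02],loss='soft_l1',f_scale=.001).x.round(4)
           ~~~~~~~~~~~~~^^^^^^^^^^^^^^^^^^^^^^^^^^^^^^^^^^^^^^^^^^^^^^^^^^^^^^
ValueError: Initial guess is outside of provided bounds
```

```bash
python3 -m inch '[[-15,26,15,0,0.2],[-30,52,30,0,0.2],[-45,78,45,0,0.2],[-60,105,62,0,0.2],[-75,131,62,0,0.2],[-90,158,62,0,0.2],[-105,184,62,0,0.2],[-120,210,62,0,0.2],[-130,230,62,0,0.2],[-134,237,62,0,0.2]]'; python3 - <<'E'
from h import *
for n in ("side","scene"):
    c=cam(n); im,d=capture(n); P,uv=cloud(c,d); B,G,R=im[uv[:,1],uv[:,0]].astype(int).T
    cv2.imwrite(f"pics/{n}6.png",im); np.savez(n+"6.npz",im=im,d=d)
    m=(P[:,2]>.057)&(P[:,2]<.075)&(np.hypot(P[:,0]-.636,P[:,1]+.137)<.05)&(R>B+40)
    if m.sum(): print("knob",cv2.minAreaRect(P[m][:,:2].astype(np.float32)))
    m=(abs(P[:,0]-.52)<.1)&(abs(P[:,1]-.255)<.08)&(abs(P[:,2]-.087)<.006)&(P[:,0]>.455)
    if m.sum()>20: print("rim",m.sum(),circ(P[m]))
    m=(R>B+60)&(R>G+60)&(abs(P[:,0]-.43)<.06)&(abs(P[:,1]-.25)<.1)&(P[:,2]>.06)
    if m.sum()>5: print("bar",P[m].mean(0).round(4),P[m].min(0).round(3),P[m].max(0).round(3),np.linalg.svd(P[m]-P[m].mean(0))[2][0].round(3))
    q=P[(np.hypot(P[:,0]-.663,P[:,1]+.025)<.025)&(P[:,2]>.079)&(P[:,2]<.092)];print("top",len(q),circ(q))
print(get_obs()['tcp_pos'])
E
```

```text
clock: 32.55
tcp_pos: [0.3905, 0.1013, 0.2498]
tool_rot: [[0.0, -0.083, 0.997], [0.0, 0.997, 0.083], [-1.0, 0.0, 0.0]]
force: [-0.3, 0.2, 0.1]
finger_gap: 0.6
knob ((0.6356173157691956, -0.13808630406856537), (0.01408652774989605, 0.043829236179590225), 2.702080488204956)
rim 371 [0.523  0.2526 0.0499]
bar [0.4256 0.2453 0.0899] [0.419 0.2   0.084] [0.432 0.292 0.097] [ 0.074 -0.997 -0.017]
top 217 [ 0.6633 -0.0265  0.0176]
knob ((0.6357899308204651, -0.13565513491630554), (0.04509780555963516, 0.0185647364705801), 87.77954864501953)
rim 331 [0.5242 0.2527 0.0497]
bar [0.4271 0.2478 0.0883] [0.417 0.201 0.081] [0.437 0.292 0.095] [-0.092  0.996 -0.009]
top 178 [ 0.6633 -0.0249  0.0183]
[0.3911802  0.10047978 0.24977675]
```

The knob reads about 74–75° turned and stays there; the stack is on the shaft; the pail is unmoved. I approach the bail bar with a half-open gripper.

```bash
python3 -m inch '[[9,36,-20,0,0],[18,73,-45,0,0],[27,109,-70,0,0],[34,140,-90,0,0],[36,146,-100,0,0],[36,146,-110,0,0],[36,146,-130,0,0],[36,146,-150,0,0],[36,146,-163,0,0],[36,146,-163,0,0]]' 20;  python3 - <<'E'
from h import *
c=cam("wrist"); o=get_obs(); print(o['tcp_pos'],o['finger_gap']); im,d=capture("wrist"); P,uv=cloud(c,d); B,G,R=im[uv[:,1],uv[:,0]].astype(int).T
m=(R>B+60)&(R>G+60)&(abs(P[:,0]-.427)<.03)&(abs(P[:,1]-.246)<.1)&(P[:,2]>.07)
print(m.sum(),P[m].mean(0),P[m].min(0),P[m].max(0)); cv2.imwrite("pics/w7.png",im)
E
```

```text
clock: 33.65
tcp_pos: [0.4269, 0.2448, 0.0856]
tool_rot: [[-0.002, -0.08, 0.997], [-0.001, 0.997, 0.08], [-1.0, -0.001, -0.002]]
force: [0.4, -0.5, 0.1]
finger_gap: 0.501
[0.42690167 0.24476138 0.08558698] 0.5005080255110851
5636 [0.42206771 0.25191837 0.0885285 ] [0.41326976 0.20136513 0.07931069] [0.43156726 0.29130105 0.09134685]
```

View pics/w7.png

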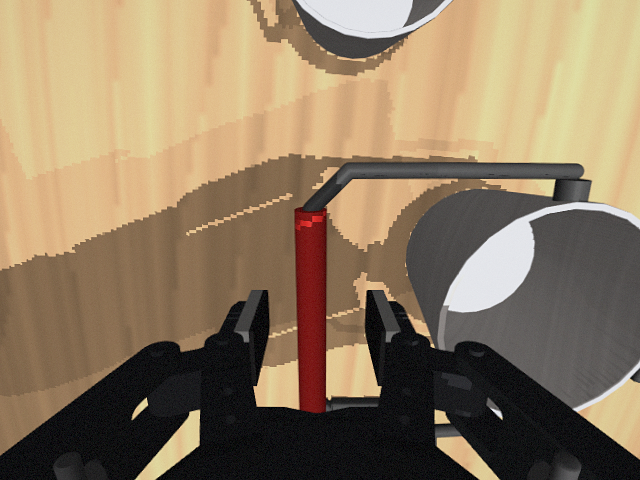

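The bar is between the jaws at (312,310). I close lightly and lift along the arc.

```bash
python3 -m inch '[[-2,0,0,0,-1],[-2,0,0,0,-1],[-2,0,0,0,-1],[-2,0,0,0,-1],[-2,0,0,0,-1],[-2,0,0,0,-1],[-2,0,0,0,-1],[-1,0,6,0,-1],[0,0,12,0,-1],[0,0,12,0,-1]]' 20; python3 -m inch '[[1,0,6,0,-1],[3,0,12,0,-1],[5,0,18,0,-1],[7.5,0.5,23,0,-1],[10,1,28,0,-1],[13,1,33,0,-1],[16.5,1.5,38,0,-1],[20,1.5,43,0,-1],[24,2,47.5,0,-1],[28,2,52,0,-1]]' 20; python3 - <<'E'
from h import *
print(get_obs()['moment'])
for n in ("side","scene"):
    c=cam(n); im,d=capture(n); P,uv=cloud(c,d); B,G,R=im[uv[:,1],uv[:,0]].astype(int).T
    m=(abs(P[:,0]-.52)<.1)&(abs(P[:,1]-.255)<.08)&(abs(P[:,2]-.087)<.006)&(P[:,0]>.475)
    if m.sum()>20: print("rim",m.sum(),circ(P[m]),P[m][:,2].mean())
    m=(R>B+60)&(R>G+60)&(abs(P[:,0]-.47)<.06)&(abs(P[:,1]-.25)<.1)&(P[:,2]>.08)
    if m.sum()>5: print("bar",P[m].mean(0).round(4),P[m].min(0).round(3),P[m].max(0).round(3))
E
```

```text
clock: 34.7
tcp_pos: [0.4279, 0.2462, 0.0996]
tool_rot: [[0.001, -0.081, 0.997], [0.001, 0.997, 0.081], [-1.0, 0.001, 0.001]]
force: [-1.0, -0.4, 0.5]
finger_gap: 0.128
clock: 35.7
tcp_pos: [0.4556, 0.2481, 0.151]
tool_rot: [[-0.0, -0.081, 0.997], [0.0, 0.997, 0.081], [-1.0, 0.0, -0.0]]
force: [-0.2, 0.1, -2.0]
finger_gap: 0.128
[0.00552144 0.21652177 0.06939302]
rim 245 [0.5381 0.2536 0.0482] 0.08721005522251334
bar [0.4588 0.2445 0.1612] [0.45  0.204 0.146] [0.518 0.291 0.424]
rim 230 [0.5385 0.254  0.0483] 0.0875288113594157
bar [0.4597 0.2486 0.1493] [0.45  0.203 0.142] [0.468 0.295 0.154]
```

```bash
python3 -m inch '[[0,0,0,0,-0.4],[0,0,0,0,-0.4],[0,0,0,0,-0.4],[0,0,0,0,-0.4],[0,0,0,0,-0.4],[0,0,0,0,-0.4],[0,0,0,0,-0.4],[0,0,0,0,-0.4],[0,0,0,0,-0.4],[0,0,0,0,-0.4]]'; python3 - <<'E'
from h import *
for n in ("side","scene"):
    c=cam(n); im,d=capture(n); P,uv=cloud(c,d); B,G,R=im[uv[:,1],uv[:,0]].astype(int).T
    m=(abs(P[:,0]-.52)<.1)&(abs(P[:,1]-.255)<.08)&(abs(P[:,2]-.087)<.006)&(P[:,0]>.455)
    if m.sum()>20: print("rim",m.sum(),circ(P[m]),P[m].min(0),P[m].max(0))
    m=(R>B+60)&(R>G+60)&(abs(P[:,0]-.47)<.06)&(abs(P[:,1]-.25)<.1)&(P[:,2]>.08)&(P[:,2]<.2)
    if m.sum()>5: print("bar",P[m].mean(0).round(4),P[m].min(0).round(3),P[m].max(0).round(3))
E
```

```text
clock: 36.8
tcp_pos: [0.4552, 0.248, 0.1506]
tool_rot: [[-0.0, -0.081, 0.997], [-0.0, 0.997, 0.081], [-1.0, 0.0, -0.0]]
force: [-2.2, -0.1, 1.6]
finger_gap: 0.3
rim 262 [0.5284 0.2527 0.0483] [0.47990926 0.18849568 0.0810556 ] [0.57699211 0.31459819 0.09294799]
bar [0.449  0.2448 0.1503] [0.445 0.203 0.147] [0.455 0.286 0.154]
rim 272 [0.5283 0.2535 0.0487] [0.47577292 0.19056327 0.08115595] [0.5795148  0.31582945 0.09296997]
bar [0.4511 0.2471 0.1474] [0.44  0.202 0.14 ] [0.461 0.293 0.153]
```

```bash
python3 -m inch '[[4,0,3,0,-0.4],[12,1,8,0,-0.4],[20,1.5,13,0,-0.4],[28,2,17,0,-0.4],[36,3,21,0,-0.4],[44,3.5,24,0,-0.4],[52,4,26,0,-0.4],[60,5,28,0,-0.4],[67,5.5,29,0,-0.4],[70,5.5,29,0,-0.4]]'; python3 - <<'E'
from h import *
for n in ("side","scene"):
    c=cam(n); im,d=capture(n); P,uv=cloud(c,d); B,G,R=im[uv[:,1],uv[:,0]].astype(int).T
    m=(abs(P[:,0]-.52)<.1)&(abs(P[:,1]-.255)<.08)&(abs(P[:,2]-.087)<.006)&(P[:,0]>.455)
    if m.sum()>20: print("rim",m.sum(),circ(P[m]),P[m].min(0),P[m].max(0))
    m=(R>B+60)&(R>G+60)&(abs(P[:,0]-.51)<.06)&(abs(P[:,1]-.25)<.1)&(P[:,2]>.13)&(P[:,2]<.2)
    if m.sum()>5: print("bar",P[m].mean(0).round(4),P[m].min(0).round(3),P[m].max(0).round(3),np.linalg.svd(P[m]-P[m].mean(0))[2][0].round(3))
    cv2.imwrite(f"pics/{n}8.png",im); np.savez(n+"8.npz",im=im,d=d)
E
python3 -c "
import cv2;a=cv2.imread('pics/side8.png');b=cv2.imread('pics/scene8.png');import numpy as np
cv2.imwrite('pics/v8.png',np.hstack([cv2.resize(a[130:270,210:380],(400,330)),cv2.resize(b[190:355,330:530],(400,330))]))"
```

```text
clock: 37.9
tcp_pos: [0.526, 0.2536, 0.1796]
tool_rot: [[0.0, -0.081, 0.997], [0.0, 0.997, 0.081], [-1.0, 0.0, 0.0]]
force: [-0.4, -0.3, 0.2]
finger_gap: 0.297
rim 200 [0.5651 0.2557 0.0486] [0.51083513 0.19375236 0.08106423] [0.60939586 0.3179848  0.09295858]
bar [0.5194 0.2527 0.1845] [0.516 0.213 0.182] [0.523 0.288 0.187] [ 0.067 -0.998  0.   ]
rim 114 [0.5666 0.2534 0.0514] [0.50884692 0.19588836 0.08102068] [0.61055546 0.31512045 0.09299102]
bar [0.5221 0.2546 0.1825] [0.512 0.208 0.175] [0.53  0.3   0.188] [-0.083  0.997 -0.001]
```

View pics/v8.png

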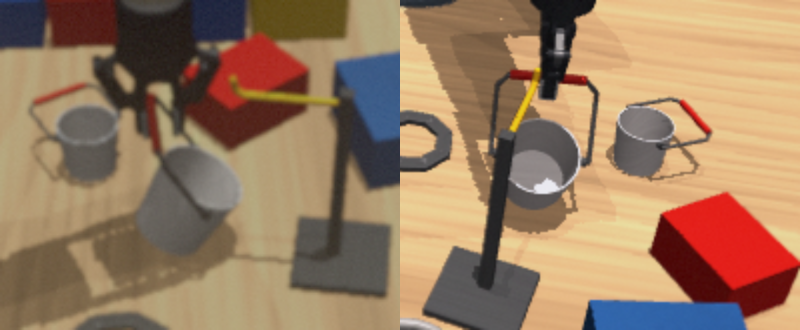

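The pail has tilted (left half, pail at (190,200)): the bar jammed on the finger through friction. I back off slowly to set it down again. After that I lift with the finger rising faster than the bar.

```bash
python3 -m inch '[[-5,0,-1,0,-0.4],[-10,0,-3,0,-0.4],[-15,-1,-5,0,-0.4],[-20,-1,-7,0,-0.4],[-25,-2,-9,0,-0.4],[-30,-2,-12,0,-0.4],[-35,-2,-15,0,-0.4],[-40,-3,-18,0,-0.4],[-45,-3,-21,0,-0.4],[-50,-4,-24,0,-0.4]]'; cat > m.py <<'E'
from h import *
print(get_obs()['tcp_pos'])
I=[]
for n,(x0,x1,y0,y1) in (("side",(210,380,130,270)),("scene",(330,530,190,355))):
    c=cam(n); im,d=capture(n); P,uv=cloud(c,d); B,G,R=im[uv[:,1],uv[:,0]].astype(int).T
    m=(abs(P[:,0]-.53)<.1)&(abs(P[:,1]-.255)<.08)&(abs(P[:,2]-.087)<.006)&(P[:,0]>.465)
    if m.sum()>20: print("rim",m.sum(),circ(P[m]),P[m].min(0).round(3),P[m].max(0).round(3))
    m=(R>B+60)&(R>G+60)&(abs(P[:,0]-.49)<.08)&(abs(P[:,1]-.25)<.1)&(P[:,2]>.08)&(P[:,2]<.21)
    if m.sum()>5: print("bar",P[m].mean(0).round(4),P[m].min(0).round(3),P[m].max(0).round(3))
    I.append(cv2.resize(im[y0:y1,x0:x1],(400,330)))
cv2.imwrite("pics/m.png",np.hstack(I))
E
python3 m.py
```

```text
clock: 39.0
tcp_pos: [0.4748, 0.2495, 0.1553]
tool_rot: [[-0.0, -0.081, 0.997], [-0.0, 0.997, 0.081], [-1.0, -0.0, -0.0]]
force: [-2.0, 0.5, 0.8]
finger_gap: 0.299
[0.47483203 0.24954208 0.15534931]
rim 239 [0.5397 0.2532 0.048 ] [0.49  0.19  0.081] [0.588 0.319 0.093]
bar [0.4689 0.2472 0.1637] [0.464 0.205 0.16 ] [0.473 0.295 0.168]
rim 219 [0.539  0.2537 0.0485] [0.486 0.192 0.081] [0.588 0.317 0.093]
bar [0.4703 0.2487 0.1612] [0.457 0.205 0.153] [0.493 0.294 0.181]
```

```bash
python3 -m inch '[[-3,0,-2,0,-0.4],[-6,0,-4,0,-0.4],[-9,0,-6,0,-0.4],[-12,0,-8,0,-0.4],[-13,0,-10,0,-0.4],[-13,0,-12,0,-0.4],[-13,0,-14,0,-0.4],[-13,0,-16,0,-0.4],[-13,0,-16,0,-0.4],[-13,0,-16,0,-0.4]]'; python3 m.py
```

```text
clock: 40.1
tcp_pos: [0.4624, 0.2495, 0.1396]
tool_rot: [[0.0, -0.081, 0.997], [0.0, 0.997, 0.081], [-1.0, -0.0, 0.0]]
force: [-1.1, 0.3, 1.2]
finger_gap: 0.301
[0.46240399 0.24953611 0.13957815]
rim 244 [0.5319 0.2537 0.0482] [0.485 0.187 0.081] [0.58  0.319 0.093]
bar [0.4567 0.2424 0.1561] [0.453 0.206 0.151] [0.46  0.286 0.158]
rim 265 [0.532 0.255 0.048] [0.48  0.192 0.081] [0.582 0.317 0.093]
bar [0.4583 0.2493 0.1538] [0.449 0.204 0.147] [0.467 0.295 0.159]
```

View pics/m.png

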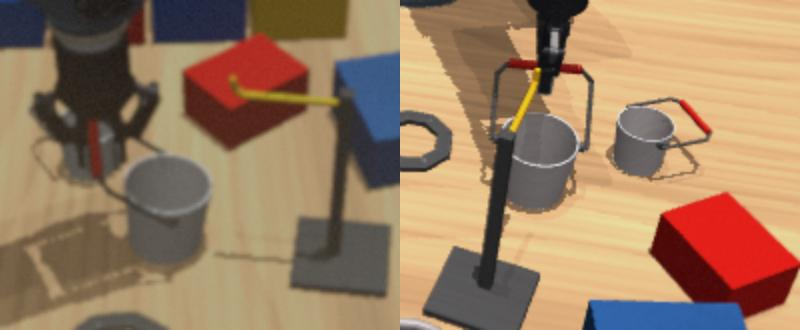

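The pail is upright again (left half, pail at (165,205)) with the bail at about 0.78 rad. I push slowly, with the finger rising faster than the bar.

```bash
python3 -m inch '[[1,0,3,0,-0.4],[3,0,6,0,-0.4],[5,0,8.5,0,-0.4],[7.5,0.5,11,0,-0.4],[10,1,14,0,-0.4],[12.5,1,16.5,0,-0.4],[15,1,19,0,-0.4],[17.5,1.5,22,0,-0.4],[20,1.5,24.5,0,-0.4],[22.5,2,27,0,-0.4]]'; python3 m.py
```

```text
clock: 41.2
tcp_pos: [0.485, 0.2516, 0.1668]
tool_rot: [[-0.0, -0.081, 0.997], [-0.0, 0.997, 0.081], [-1.0, -0.0, -0.0]]
force: [-0.6, 0.1, -0.4]
finger_gap: 0.296
[0.48499051 0.25155157 0.1668213 ]
rim 257 [0.5251 0.2528 0.0484] [0.477 0.19  0.081] [0.574 0.315 0.092]
bar [0.4782 0.2508 0.176 ] [0.472 0.207 0.172] [0.483 0.291 0.179]
rim 272 [0.5251 0.2541 0.0484] [0.472 0.191 0.081] [0.576 0.317 0.093]
bar [0.4821 0.2484 0.1739] [0.473 0.205 0.167] [0.49  0.297 0.179]
```

```bash
python3 -m inch '[[3,0,4,0,-0.4],[7,0.5,7,0,-0.4],[11,1,10,0,-0.4],[15,1,12.5,0,-0.4],[19,1.5,15,0,-0.4],[23,2,17,0,-0.4],[27,2,18.5,0,-0.4],[31,2.5,20,0,-0.4],[35,3,21,0,-0.4],[38,3,22,0,-0.4]]'; python3 m.py
```

```text
clock: 42.3
tcp_pos: [0.5231, 0.2546, 0.1887]
tool_rot: [[-0.0, -0.081, 0.997], [0.0, 0.997, 0.081], [-1.0, 0.0, -0.0]]
force: [-0.3, -0.9, -0.9]
finger_gap: 0.302
[0.52311303 0.25461011 0.18865787]
rim 235 [0.5251 0.2529 0.0482] [0.477 0.189 0.081] [0.574 0.31  0.093]
bar [0.5161 0.2539 0.1863] [0.511 0.213 0.183] [0.521 0.296 0.19 ]
rim 269 [0.5248 0.2541 0.0484] [0.473 0.191 0.081] [0.579 0.317 0.093]
bar [0.5194 0.2561 0.1846] [0.509 0.209 0.178] [0.528 0.299 0.19 ]
```

View pics/m.png

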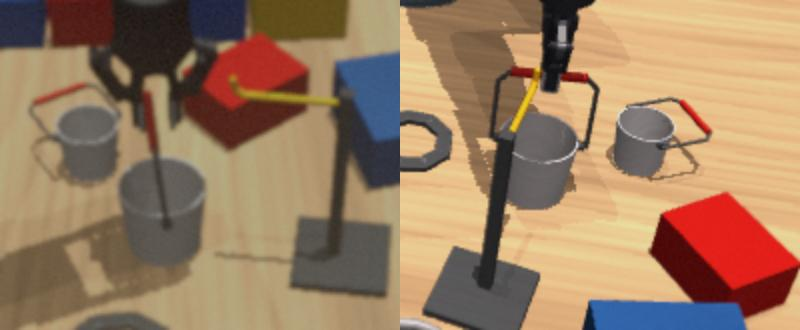

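The bail is upright at about 1.5 rad (left half, bar at (150,120)) and the pail stands flat. I shift 27 mm along the bar toward -y, so that the middle stays free for the hook, and grip.

```bash
python3 -m inch '[[-5,0,0,0,-0.4],[-5,0,-3,0,-0.4],[-4,-9,-6,0,-0.4],[-4,-18,-6,0,-0.4],[-3,-27,-6,0,-0.4],[-3,-27,-6,0,-0.4],[-3,-27,-6,0,-1],[-3,-27,-6,0,-1],[-3,-27,-6,0,-1],[-3,-27,-6,0,-1]]' 60; python3 -m inch '[[0,0,0,0,-1],[0,0,0,0,-1],[0,0,0,0,-1],[0,0,0,0,-1],[0,0,2,0,-1],[0,0,5,0,-1],[0,0,10,0,-1],[0,0,15,0,-1],[0,0,20,0,-1],[0,0,20,0,-1]]' 60; python3 m.py
```

```text
clock: 43.4
tcp_pos: [0.52, 0.2276, 0.183]
tool_rot: [[0.001, -0.081, 0.997], [-0.0, 0.997, 0.081], [-1.0, -0.0, 0.001]]
force: [0.2, -2.9, 5.2]
finger_gap: 0.115
clock: 44.4
tcp_pos: [0.5201, 0.2277, 0.2035]
tool_rot: [[0.001, -0.081, 0.997], [0.0, 0.997, 0.081], [-1.0, 0.0, 0.001]]
force: [0.5, 0.2, -2.6]
finger_gap: 0.116
[0.52008206 0.22773151 0.2034903 ]
rim 216 [0.5254 0.2524 0.0462] [0.478 0.204 0.081] [0.571 0.304 0.093]
bar [0.5191 0.249  0.2073] [0.515 0.212 0.204] [0.524 0.283 0.21 ]
rim 215 [0.5249 0.2536 0.046 ] [0.475 0.209 0.081] [0.575 0.3   0.093]
bar [0.5197 0.264  0.2041] [0.511 0.21  0.197] [0.531 0.3   0.21 ]
```

View pics/m.png

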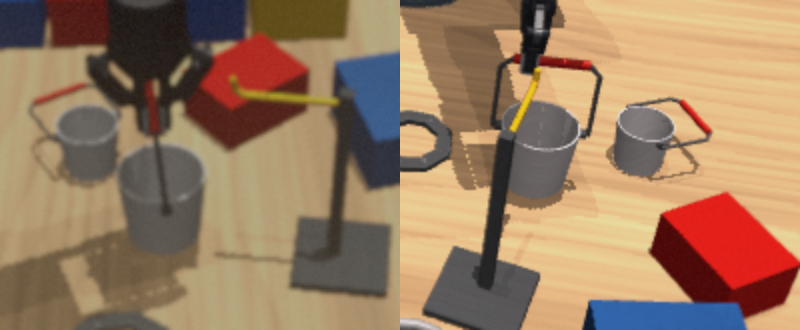

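```bash
python3 -m inch '[[0,0,10,-0.04,-1],[0,0,20,-0.08,-1],[0,0,30,-0.12,-1],[0,0,40,-0.16,-1],[-1,-1,50,-0.2,-1],[-2,-1,60,-0.24,-1],[-4,-2,64,-0.27,-1],[-5,-2,64,-0.27,-1],[-5,-2,64,-0.27,-1],[-5,-2,64,-0.27,-1]]'; python3 - <<'E'
from h import *
o=get_obs();t=o['tcp_pos'];print(t,o['finger_gap'],np.arctan2(o['tool_rot'][1,2],o['tool_rot'][0,2]),1e3*(np.array([.648,.2005])-t[:2]))
I=[]
for n,(x0,x1,y0,y1) in (("side",(210,380,110,250)),("scene",(330,530,170,335))):
    c=cam(n); im,d=capture(n); P,uv=cloud(c,d); B,G,R=im[uv[:,1],uv[:,0]].astype(int).T
    m=(R>B+60)&(R>G+60)&(abs(P[:,0]-.51)<.06)&(abs(P[:,1]-.25)<.1)&(P[:,2]>.2)&(P[:,2]<.31)
    if m.sum()>5: q=P[m];print("bar",q.mean(0).round(4),q.min(0).round(3),q.max(0).round(3),np.linalg.svd(q-q.mean(0))[2][0].round(3))
    m=(R>B+60)&(G>B+60)&(abs(P[:,0]-.66)<.1)&(abs(P[:,1]-.22)<.06)&(P[:,2]>.205)&(P[:,2]<.26); q=P[m]; print("hook",len(q),q.mean(0).round(4),q.min(0).round(3),q.max(0).round(3))
    m=(P[:,2]>.14)&(P[:,2]<.19)&(np.hypot(P[:,0]-.52,P[:,1]-.253)<.07); q=P[m]; print("rim",q.min(0).round(3),q.max(0).round(3))
    I.append(cv2.resize(im[y0:y1,x0:x1],(400,330)))
cv2.imwrite("pics/m2.png",np.hstack(I))
E
```

```text
clock: 45.5
tcp_pos: [0.5146, 0.2255, 0.2661]
tool_rot: [[-0.001, 0.187, 0.982], [-0.0, 0.982, -0.187], [-1.0, -0.0, -0.001]]
force: [-0.2, 0.7, -3.5]
finger_gap: 0.117
[0.51457881 0.22548816 0.26605875] 0.11680186419187526 -0.1883607493554062 [133.42119058 -24.98816243]
bar [0.5139 0.2189 0.2704] [0.513 0.209 0.268] [0.515 0.229 0.273] [-0.013 -0.994  0.105]
hook 128 [0.6535 0.2263 0.2298] [0.602 0.21  0.224] [0.708 0.239 0.249]
rim [0.478 0.186 0.14 ] [0.575 0.309 0.189]
bar [0.5248 0.262  0.2675] [0.503 0.207 0.261] [0.534 0.298 0.273] [ 0.19   0.982 -0.014]
hook 120 [0.6431 0.2303 0.2323] [0.602 0.219 0.226] [0.695 0.241 0.25 ]
rim [0.472 0.188 0.14 ] [0.577 0.312 0.189]
```

View pics/m2.png

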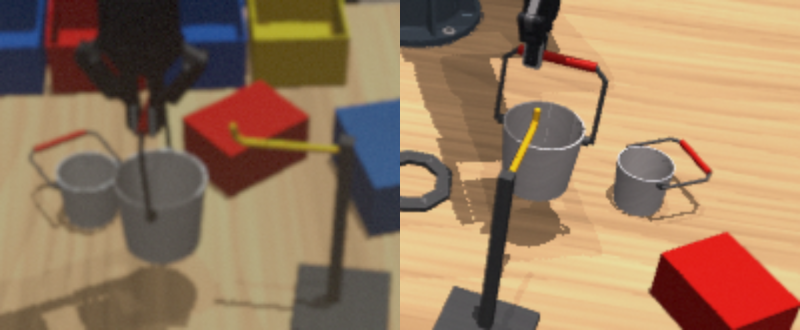

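The pail is held level (right half, bar (555,57)) and the bar is clear above the hook tip at (538,112). I move it over the arm.

```bash
python3 -m inch '[[8,-1.5,0,0,-1],[23,-4,0,0,-1],[38,-7,0,0,-1],[53,-10,0,0,-1],[68,-13,0,0,-1],[83,-16,0,0,-1],[98,-18.5,0,0,-1],[113,-21,0,0,-1],[126,-23.5,0,0,-1],[133,-25,0,0,-1]]'; python3 -m inch '[[0,0,-2,0,-1],[0,0,-5,0,-1],[0,0,-9,0,-1],[0,0,-13,0,-1],[0,0,-17,0,-1],[0,0,-21,0,-1],[0,0,-25,0,-1],[0,0,-28,0,-1],[0,0,-30,0,-1],[0,0,-30,0,-1]]'; python3 - <<'E'
from h import *
o=get_obs();t=o['tcp_pos'];print(t,o['finger_gap'])
I=[]
for n,(x0,x1,y0,y1) in (("side",(230,400,110,250)),("scene",(320,480,170,302))):
    c=cam(n); im,d=capture(n); P,uv=cloud(c,d); B,G,R=im[uv[:,1],uv[:,0]].astype(int).T
    m=(R>B+60)&(R>G+60)&(abs(P[:,0]-.65)<.05)&(abs(P[:,1]-.22)<.08)&(P[:,2]>.2)&(P[:,2]<.28)
    if m.sum()>5: q=P[m];print("bar",q.mean(0).round(4),q.min(0).round(3),q.max(0).round(3))
    I.append(cv2.resize(im[y0:y1,x0:x1],(400,330)))
cv2.imwrite("pics/m3.png",np.hstack(I))
E
```

```text
clock: 46.6
tcp_pos: [0.649, 0.2001, 0.2661]
tool_rot: [[-0.0, 0.188, 0.982], [-0.0, 0.982, -0.188], [-1.0, -0.0, -0.0]]
force: [-0.5, 0.9, -3.9]
finger_gap: 0.115
clock: 47.6
tcp_pos: [0.6479, 0.2005, 0.2373]
tool_rot: [[0.001, 0.188, 0.982], [0.0, 0.982, -0.188], [-1.0, 0.0, 0.001]]
force: [-3.1, -1.2, 3.7]
finger_gap: 0.113
[0.64788977 0.20047278 0.2373267 ] 0.11330040699005613
bar [0.6401 0.2218 0.2474] [0.602 0.185 0.223] [0.669 0.262 0.278]
bar [0.6578 0.2375 0.2395] [0.643 0.181 0.23 ] [0.669 0.272 0.244]
```

View pics/m3.png

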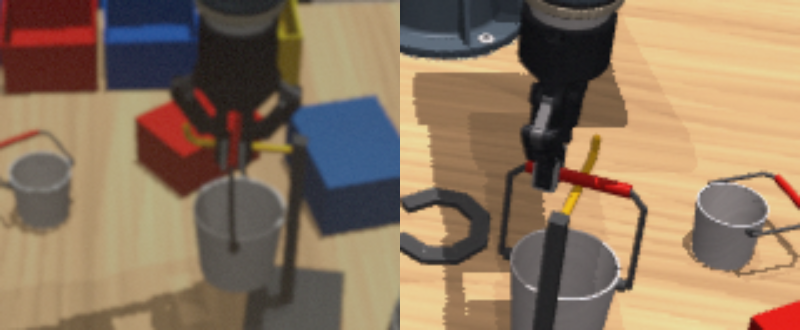

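The bar lies across the arm (right half, (580,180)) and the force changed sign, so the hook carries the load. I release with a small opening and rise.

```bash
python3 -m inch '[[0,0,1,0,-1],[0,0,1,0,-0.7],[0,0,1,0,-0.6],[0,0,1,0,-0.5],[0,0,1,0,-0.4],[0,0,1,0,-0.4],[0,0,1,0,-0.4],[0,0,1,0,-0.4],[0,0,1,0,-0.4],[0,0,1,0,-0.4]]'; python3 -m inch '[[0,0,3,0,-0.4],[0,0,8,0,-0.4],[0,0,14,0,-0.4],[0,0,22,0,-0.4],[0,0,32,0,-0.4],[0,0,44,0,-0.4],[0,0,60,0,-0.4],[0,0,80,0,-0.4],[0,0,100,0,-0.4],[0,0,120,0,-0.4]]'; python3 -m inch '[[-30,-20,0,0,-0.4],[-60,-40,0,0,-0.4],[-90,-60,0,0,-0.4],[-120,-80,0,0,-0.4],[-150,-100,0,0,-0.4],[-180,-120,0,0,-0.4],[-200,-135,0,0,-0.4],[-200,-135,0,0,-0.4],[-200,-135,0,0,-0.4],[-200,-135,0,0,-0.4]]'; python3 - <<'E'
from h import *
o=get_obs();t=o['tcp_pos'];print(t,o['finger_gap'])
I=[]
for n,(x0,x1,y0,y1) in (("side",(230,430,110,380)),("scene",(200,440,170,350))):
    c=cam(n); im,d=capture(n); P,uv=cloud(c,d); B,G,R=im[uv[:,1],uv[:,0]].astype(int).T
    m=(R>B+60)&(R>G+60)&(abs(P[:,0]-.65)<.06)&(abs(P[:,1]-.22)<.08)&(P[:,2]>.2)&(P[:,2]<.28)
    if m.sum()>5: q=P[m];print("bar",q.mean(0).round(4),q.min(0).round(3),q.max(0).round(3))
    m=(P[:,2]>.03)&(P[:,2]<.16)&(np.hypot(P[:,0]-.653,P[:,1]-.227)<.062); q=P[m]; print("pail",q.min(0).round(3),q.max(0).round(3))
    m=(P[:,2]>.057)&(P[:,2]<.075)&(np.hypot(P[:,0]-.636,P[:,1]+.137)<.05)&(R>B+40)
    if m.sum()>5: print("knob",cv2.minAreaRect(P[m][:,:2].astype(np.float32))[1:])
    q=P[(np.hypot(P[:,0]-.663,P[:,1]+.025)<.025)&(P[:,2]>.079)&(P[:,2]<.092)]
    if len(q)>10: print("top",len(q),circ(q))
    I.append(cv2.resize(im[y0:y1,x0:x1],(int(500*(x1-x0)/(y1-y0)) if n=="side" else 430,500)))
cv2.imwrite("pics/m4.png",np.hstack(I))
E
```

```text
clock: 48.7
tcp_pos: [0.6478, 0.2005, 0.2376]
tool_rot: [[-0.0, 0.188, 0.982], [-0.0, 0.982, -0.188], [-1.0, -0.0, 0.0]]
force: [-0.5, -0.7, 1.2]
finger_gap: 0.3
clock: 49.7
tcp_pos: [0.6477, 0.2006, 0.3595]
tool_rot: [[0.001, 0.188, 0.982], [0.0, 0.982, -0.188], [-1.0, 0.0, 0.001]]
force: [-0.2, 0.2, -0.4]
finger_gap: 0.301
clock: 50.7
tcp_pos: [0.4484, 0.0659, 0.358]
tool_rot: [[0.001, 0.188, 0.982], [0.0, 0.982, -0.188], [-1.0, 0.0, 0.001]]
force: [0.1, -0.4, -0.3]
finger_gap: 0.299
[0.4484229  0.06588647 0.35802292] 0.29911647234111927
bar [0.65   0.227  0.2405] [0.599 0.18  0.225] [0.667 0.273 0.248]
pail [0.606 0.166 0.03 ] [0.713 0.287 0.16 ]
knob ((0.014269918203353882, 0.046625442802906036), 3.139864683151245)
top 223 [ 0.6632 -0.0262  0.0175]
bar [0.6562 0.227  0.2395] [0.635 0.181 0.23 ] [0.67  0.272 0.245]
pail [0.605 0.166 0.035] [0.715 0.288 0.16 ]
knob ((0.018389614298939705, 0.0436076894402504), 2.575901985168457)
top 183 [ 0.6638 -0.0243  0.0179]
```

View pics/m4.png

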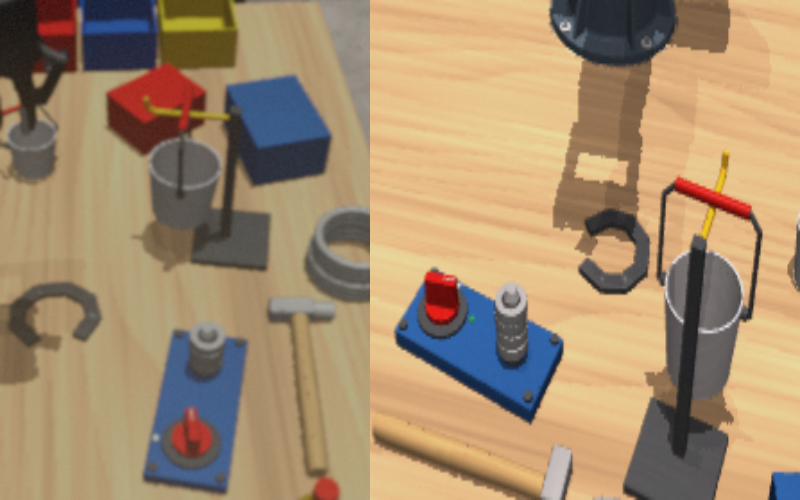

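The pail hangs by the bar middle on the hook (right half, (713,195)), the four rings are on the shaft (510,325) and the knob mark points at green. I let it settle, check stillness, then hand in.

```bash
python3 -m inch '[[0,0,0,0,-0.4],[0,0,0,0,-0.4],[0,0,0,0,-0.4],[0,0,0,0,-0.4],[0,0,0,0,-0.4],[0,0,0,0,-0.4],[0,0,0,0,-0.4],[0,0,0,0,-0.4],[0,0,0,0,-0.4],[0,0,0,0,-0.4]]' | head -1; python3 - <<'E'
from h import *
from station import finish_job
c=cam("scene")
def f():
    im,d=capture("scene"); P,uv=cloud(c,d); m=(P[:,2]>.03)&(P[:,2]<.16)&(np.hypot(P[:,0]-.653,P[:,1]-.227)<.062); return P[m].mean(0),im[190:330,340:440].astype(int)
a=f(); [capture("scene") for _ in range(4)]; b=f(); print(a[0],b[0],abs(a[1]-b[1]).mean())
if np.linalg.norm(a[0]-b[0])<.003: print(finish_job())
E
```

```text
clock: 51.8
[0.65571095 0.23115218 0.11117458] [0.65577622 0.23104732 0.11090484] 0.787547619047619
the job is handed in; nothing more can be done
None
```

I put all four rings on the shaft, turned the lock knob past its detent, lifted the bail upright and hung the larger pail on the yellow hook. I handed the job in at about 52 s.

**Last checks:**
- **Rings:** the top of the stack was about 86 mm above the counter and centred on the shaft to within about 2 mm.
- **Knob:** it stayed at about 1.27–1.3 rad after I let go.
- **Pail:** the bar lay across the hook arm near its middle, with the pail off the counter. Two camera readings 0.25 s apart differed by less than 0.5 mm.
- **Robot:** the gripper was clear of everything, and no bystander showed any movement in the pictures.

**What went wrong:** my first push on the bail jammed against the finger. It tilted the pail by an estimated 0.4 rad, well below the 1.2 rad limit. I backed off until the pail stood flat again. Then I repeated the push with the finger rising faster than the bar, which brought the bail to about 1.5 rad with the pail standing.

**Disagreement:** the wrist camera read positions 2–4 mm lower in x than the fixed cameras. I followed the fixed cameras, and the ring fits agreed with them.

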